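# Shut and lock a sharps bin by its hidden catch groove

### The arm

A 7-joint arm with a two-finger parallel gripper is mounted at the origin on the work surface. World frame = base frame: x ahead of the robot, y to its left, z up, the work surface at z = 0. Lengths are in m, angles in rad, forces in N, time in s.
With the tool pointing down it reaches from about 0.4 to 0.85 m from the base axis. Payload 4.4 kg.
Tool frame: the origin (TCP) lies on the mounting face of the last link; the fingertips stand 199 mm ahead of it and the grasp point (between the pads) lies 180 mm ahead of it; z points along the fingers, y is the direction in which the jaws open and shut (so a half turn about z gives the same grasp; the last joint's range is limited). The gripper opens to 94 mm and grips with 3 to 60 N. Pads are 16 mm wide; open, the fingers measure 119 mm over their backs; the gripper's body (75 mm by 177 mm) begins 78 mm behind the grasp point.
Start: joints at [1.149, 0.628, 0.038, 1.517, -0.027, 0.996, -0.02], TCP at [0.226, -0.609, 0.405] pointing down, gripper open.
Joint ranges: [-3.06, 3.06], [-0.37, 2.12], [-1.25, 1.32], [0.18, 2.47], [-1.1, 4.24], [0.23, 1.98], [-2.94, 2.94]. Speed limits (rad/s): [2.57, 2.57, 3.14, 3.14, 3.14, 3.14, 3.14].

### API

Orientations are given as a rotation vector (axis times angle).
In Python, from bench import robot, imaging gives the robot as it stands.
- The arm moves only by the tool drive_tool, never from a script. Its arguments are lists of equal length, an entry for each row: "xyz": the shift along the tool's x, y, z in m, a list of three; "turn": the turn about the tool's z in degrees; "grip": the opening, from -1 (shut) to 1 (fully open), so that 0 is half open. A call has 1 to 5 rows; each row shifts and turns the commanded pose from where the row before left it, along the tool's axes as they then stand; what a row does not reach is not made up. A row lasts 1/8 s, in which the tool goes at most 62.5 mm and 10.7 degrees, less where a joint would pass 70% of its speed; a pose out of reach is approached as far as the arm can. A call is refused whole if a number of a shift passes 0.0625 or a number of a turn 10.7, either way. A call with a gripper value outside its range is refused whole. The fingers move at their own pace and stop on an object; the grip force is fixed at half the most. Time passes only in rows, so rows that do not move let the fingers close. It gives the time, the measured TCP pose, the force and the opening at its end, in the units of the state.
- robot.state(): the state, without advancing time (a new reading comes with each control period).
- imaging.get_image(name): name is "scene" or "top" or "wrist"; returns a dict with "image" (400x640x3 uint8, red, green, blue), "fov_y" (degrees; the focal length in pixels is half the picture's height over the tangent of half this angle, whatever the lens; pixels are square), "cx", "cy" (the principal point, pixels), "rvec" (rotation vector, rad) and "tvec" (3), from world to camera coordinates, as OpenCV has them. Camera axes: x right, y down, z forward; pixel columns grow to the right and rows downward; lengths in m; the calibration is good to about 2 mm. A picture is of the moment at which its call begins. There is no depth.
- robot.close_job(): hands the job in, once; it reports no verdict.
The state is a dict: "t": time; "joints": joint angles; "joint_vel": joint speeds; "joint_torque": joint torques, N m; "eef_pos": TCP position; "ee_rot": TCP orientation; "wrist_force": force on the tool from outside, world axes, zero at the start; "ft_torque": the same for the moment, N m; "grip_width": finger opening in m.
Only numpy, scipy, OpenCV 4.12 (cv2) and the standard library are available. Lean on these libraries where they do the work, as an engineer would, in place of code of your own. Each camera call takes 0.05 s, during which the arm holds its last target. There are 200 camera calls.

### The job

The sharps bin is full: close and lock it for transport with the gripper never touching the bin or its lid. Take the key from its holder, press its sprung nose lightly onto the plain end of the lid that lies away from the lid's pin, draw it from there over the striped grip panel until it drops into the catch groove hidden among the stripes, come to a stop there for a moment with the lid still unmoved, and then, nose in the groove, push the lid fully shut. Stand the key back in its holder and set the locking plate down over both steel pins, the one on the lid and the one on the bin, so that it lies flat; leave everything else on the table where it is.

Things in the scene. Friction and masses are not known exactly. Their poses are not given: they have to be found in the camera images.
- bin: Yellow rectangular sharps bin, fixed, 140 mm along its x, 340 mm along its y (the way the lid slides), flat top at 137 mm; origin at the centre of its underside. Mouth at bin y 0 to 115 mm. Side rails (x = +-57 to +-70 mm), end deck (y = 130 to 170 mm) and lid all have their top at 137 mm; only the two pins stand higher (22 mm).
- lid (a joint): Red sliding lid, 110 (x) by 170 (y) by 16 mm, in metres: 0 = fully shut (end stop; lid centre at bin y = +45 mm), up to 0.110 = fully open, towards the bin's -y: it is shut by a push towards the bin's +y. Stays where left: about 7 N of friction, light damping. Starts 45 to 100 mm open. Its ends, 40 mm long each, are plain.
- lid_mid (a point): Centre of the lid's top face; axes as the bin's. Around it the grip panel (x +-47, y +-45 mm), smooth, 0.5 mm below the lid's top, with black cross stripes 13 mm wide. One stripe is really the catch groove, right across the panel, 13 mm wide, 8 mm deep, square walls, centred anywhere from y -20 to +20 mm: differs on every bin, looks like the flat printed stripes, must be felt for.
- pin_lid (a point): Foot of the steel pin on the lid (8 mm diameter, 22 mm tall, the top 5 mm conical), at the level of the lid's top, at lid x = 0, y = +63 mm. Moves with the lid.
- pin_deck (a point): Foot of the same kind of pin on the bin's fixed end deck, at bin x = 0, y = 152 mm, height 137 mm. With the lid shut the two pins stand 44 mm apart.
- key: Loose key, 140 g, standing upright in its holder: origin at the tip of its nose when extended, z up along it. Steel nose 8 mm diameter with a round tip (z 0 to 20 mm), steel barrel 15 mm diameter (z 20 to 50 mm), black collar 30 mm diameter (z 50 to 55 mm), blue flat grip above it (z 55 to 110 mm), 34 mm along key x and 14 mm thick along key y: take it across the 14 mm.
- key_nose (a point): Tip of the key's nose. The nose is sprung: it slides up into the barrel by as much as 12 mm, needing 1.5 N to start and 4.5 N at the full 12 mm, and springs out again; sideways it is stiff.
- holder: White upright tube, fixed, 40 mm outer diameter, bore 22 mm, 87 mm tall, on a steel foot 82 mm wide; origin at the centre of its underside. The key's collar rests on the rim, so that the key's origin is then 37 mm above the table.
- lock_plate: Loose locking plate, 110 g, lying flat: aluminium, 34 mm (x) by 80 mm (y) by 5 mm, origin at the centre of its underside. Two through holes of 12 mm diameter at y = -22 and +22 mm (either way round will do). In the middle a red upright grip from z = 5 to 60 mm, 12 mm thick along plate x and 26 mm wide along plate y: take it across the 12 mm.
- plate_hole_a (a point): Centre of the plate's hole at plate y = -22 mm, on the underside.
- plate_hole_b (a point): Centre of the plate's hole at plate y = +22 mm, on the underside.
- bottle_a: Bystander: loose reagent dropper bottle with a red cap, 26 mm diameter, 62 mm tall; origin at the centre of its underside.
- bottle_b: Bystander: the same with a blue cap.
- bottle_c: Bystander: the same with a green cap.
- wipe_jar: Bystander: loose white jar with a red cap, 60 mm diameter, 85 mm tall; origin under its centre.
- tub: Bystander: loose round yellow sharps tub with a red flap, 158 mm diameter, 150 mm tall; origin under its centre.
- lancet_box: Bystander: loose white and orange carton, 100 x 70 x 110 mm; origin under its centre.
Not all that is in view belongs to the job. Leave any pink look-alike of the key alone.

How it is judged:
On the way, in this order (a step that is already met when the one before it is completed fails the run):
1. the key's nose presses on the plain end of the lid away from its pin (contact force between key and bin above 0.5 N and x of key_nose in the frame of lid_mid between -0.055 and 0.055 m and y of key_nose in the frame of lid_mid between -0.086 and -0.042 m and z of key_nose in the frame of lid_mid between -0.003 and 0.003 m), for 0.05 s.
2. the key's nose has dropped more than 3 mm into the catch groove and the key stands still there, the lid not having moved more than 6 mm from its start (z of key_nose in the frame of lid_mid below -0.003 m and x of key_nose in the frame of lid_mid between -0.046 and 0.046 m and y of key_nose in the frame of lid_mid between -0.045 and 0.045 m and distance of lid_mid from where it was at the start of the episode below 0.006 m and linear speed of key below 0.015 m/s), for 0.25 s.
3. the lid has been pushed shut with the nose still in the groove (z of key_nose in the frame of lid_mid below -0.003 m and x of key_nose in the frame of lid_mid between -0.046 and 0.046 m and y of key_nose in the frame of lid_mid between -0.045 and 0.045 m and value of joint lid below 0.003 m), for 0.1 s.
At the end, for the whole second after the job is handed in: The lid is shut to within 4 mm; the locking plate lies flat on the bin top (within 3 mm and 0.06 rad) with each hole over one pin (centres within 3.5 mm); the key stands in its holder with its collar on the rim (within 12 mm sideways, 6 mm in height, 0.15 rad); both are at rest (value of joint lid below 0.004 m and ((horizontal distance between plate_hole_a and pin_lid below 0.0035 m and horizontal distance between plate_hole_b and pin_deck below 0.0035 m) or (horizontal distance between plate_hole_a and pin_deck below 0.0035 m and horizontal distance between plate_hole_b and pin_lid below 0.0035 m)) and z of lock_plate in the frame of bin between 0.134 and 0.14 m and angle between lock_plate's own z axis and vertical below 0.06 rad and linear speed of each of lock_plate, key below 0.02 m/s and horizontal distance between key and holder below 0.012 m and z of key in the frame of holder between 0.03 and 0.043 m and angle between key's own z axis and vertical below 0.15 rad); the robot touches nothing.
It fails at once if the gripper or arm touches the bin or its lid (more than 1 N) (contact force between any of the fingers, the arm and bin above 1 N).
It fails at once if a bystander is shifted by more than 20 mm or tipped by more than 0.4 rad (distance of any of bottle_a, bottle_b, bottle_c, wipe_jar, tub, lancet_box from where it was at the start of the episode above 0.02 m or angle between any of bottle_a, bottle_b, bottle_c, wipe_jar, tub, lancet_box's own z axis and vertical above 0.4 rad).
It also fails if it takes over 72 s, if anything falls off the work surface, if the arm or the gripper's body presses on something with over 40 N, if the wrist force passes 120 N, or if a joint passes its speed limit or range.

## Working session

There is one attempt and no reset: what is moved stays moved. The work goes in short steps, Python scripts to look and compute and a tool call to move; the robot and the scene stay as the last step left them, time stands still between calls to the robot, and variables do not carry over. Pictures are saved under pics/ and viewed, about 8 in all and at most 12, crops included, and the job is handed in when it is done.

Besides the shell and the picture viewer there is one more tool, called after "Request:" as name(argument=value, ...) on one line, values as JSON. drive_tool: Moves the arm, as the interface text tells. Its arguments: {"type":"object","properties":{"xyz":{"type":"array","items":{"type":"array","items":{"type":"number"}}},"turn":{"type":"array","items":{"type":"number"}},"grip":{"type":"array","items":{"type":"number"}}},"required":["xyz","turn","grip"]}

```bash
mkdir -p pics; ls; cat > h.py <<'E'
import numpy as np, cv2
from bench import robot, imaging
from scipy.spatial.transform import Rotation as R
def snap(name,fn):
    d=imaging.get_image(name); cv2.imwrite('pics/'+fn+'.png',d['image'][:,:,::-1])
    np.savez('pics/'+fn+'.npz',**d); return d
def load(fn): return dict(np.load('pics/'+fn+'.npz'))
def cam(d):
    f=200/np.tan(np.radians(float(d['fov_y']))/2)
    return np.array([[f,0,float(d['cx'])],[0,f,float(d['cy'])],[0,0,1]])
def ray(d,uv):
    Rm=R.from_rotvec(d['rvec']).as_matrix(); c=-Rm.T@d['tvec']
    return c,Rm.T@np.linalg.inv(cam(d))@np.array([uv[0],uv[1],1.])
def atz(d,uv,z):
    c,v=ray(d,uv); return c+v*(z-c[2])/v[2]
def proj(d,p):
    q=R.from_rotvec(d['rvec']).as_matrix()@np.array(p).T+d['tvec'].reshape(3,1) if np.ndim(p)>1 else R.from_rotvec(d['rvec']).as_matrix()@np.array(p)+d['tvec']
    k=cam(d)@q; return (k[:2]/k[2]).T
E
python3 - <<'E'
from h import *
for n in ('scene','top','wrist'):
    d=snap(n,n+'0'); print(n,d['fov_y'],d['cx'],d['cy'],d['rvec'],d['tvec'], 'cam at',ray(d,(0,0))[0])
print(robot.state())
a=[cv2.imread(f'pics/{n}0.png') for n in ('scene','top','wrist')]
E
```

```text
pics
scene 47.387371842848125 327.344978826838 191.1372639444411 [ 1.89511469  1.78051122 -0.59058245] [-0.01098537 -0.33418299  1.57805979] cam at [ 1.21770183 -0.0767823   1.05516746]
top 46.01114283880082 322.02558642130504 202.36350432390986 [ 2.13652144 -2.12054733  0.20662469] [-0.02491872  0.51150732  1.66443562] cam at [ 0.19714925 -0.00720571  1.7302274 ]
wrist 62.04168069500051 318.2647532726098 205.9242466804161 [-2.41463524  1.6780502   0.20331932] [-0.64843732 -0.02233092  0.38991707] cam at [ 0.29206407 -0.58409841  0.38279573]
{'t': 0.15, 'joints': array([ 1.14921322,  0.62912003,  0.03845415,  1.51809857, -0.02696738,
        0.99627691, -0.02002375]), 'joint_vel': array([-0.00129326, -0.00307632,  0.0001968 , -0.00492294, -0.00178687,
       -0.00107249, -0.00119174]), 'joint_torque': array([ 1.32301706e-03, -5.50094247e+01,  1.14480782e+00, -1.86816448e+01,
       -5.22393174e-02,  2.09457945e-02,  7.07366121e-05]), 'eef_pos': array([ 0.22636551, -0.60909291,  0.40398682]), 'ee_rot': array([-3.09068286e+00, -5.55664781e-01,  4.38804350e-04]), 'wrist_force': array([-0.3118972 , -0.03593574,  0.2062564 ]), 'ft_torque': array([-0.05132109, -0.04848799,  0.01969191]), 'grip_width': 0.09394738327402101}
```

View pics/top0.png

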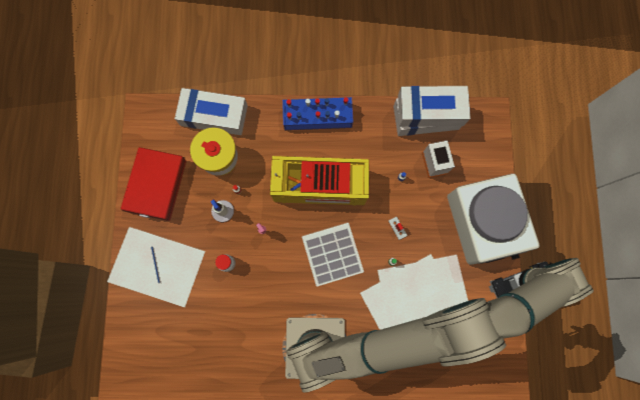

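View pics/scene0.png

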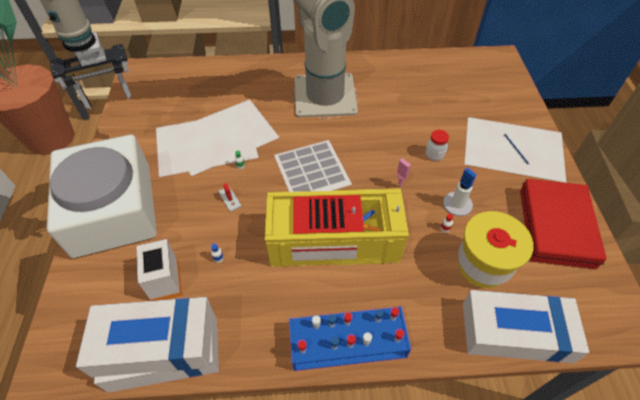

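```bash
python3 - <<'E'
import cv2,numpy as np
t=cv2.imread('pics/top0.png')
a=cv2.resize(t[145:215,260:380],None,fx=6.6,fy=6.6,interpolation=2)   # 792x462
cv2.imwrite('pics/c1.png',a)
b=cv2.resize(t[190:235,195:245],None,fx=8,fy=8,interpolation=2)
c=cv2.resize(t[205:250,375:425],None,fx=8,fy=8,interpolation=2)
cv2.imwrite('pics/c2.png',np.hstack([b,c]))
E
```

```text
(no output)
```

View pics/c1.png

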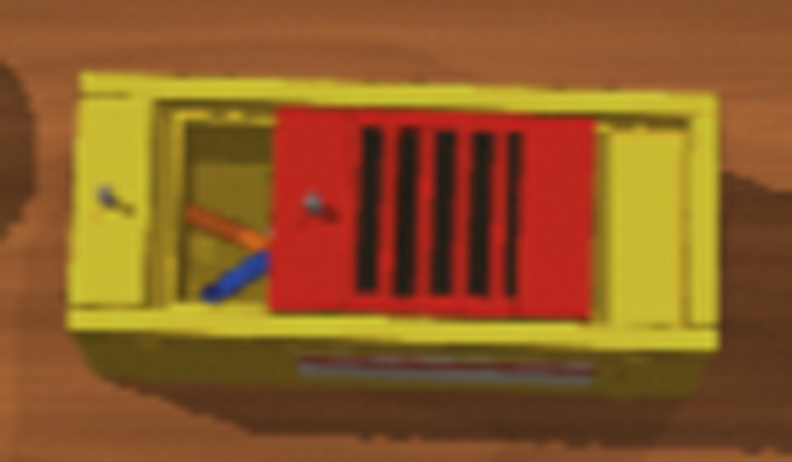

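View pics/c2.png

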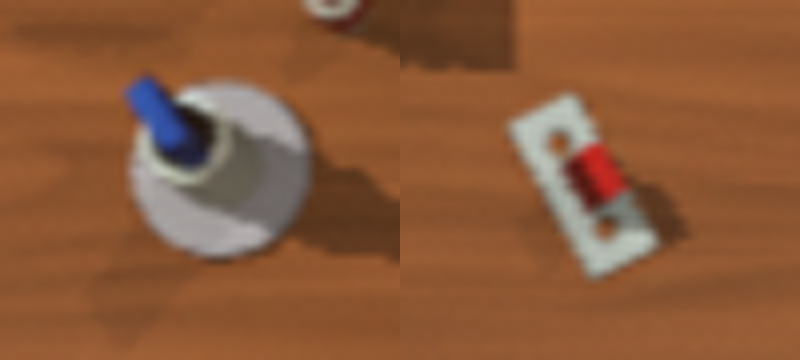

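```bash
python3 - <<'E'
from h import *
d=load('top0')
def u1(p,o,s): return ((p[0]+.5)/s-.5+o[0],(p[1]+.5)/s-.5+o[1])
B=lambda p:u1(p,(260,145),6.6)
C=[atz(d,B(p),.137)[:2] for p in [(80,73),(718,95),(718,350),(68,328)]]
print('corners',np.round(C,4)); c=np.mean(C,0)
L=lambda a,b:np.linalg.norm(a-b)
print('centre',c,'sides',L(C[0],C[1]),L(C[1],C[2]),L(C[2],C[3]),L(C[3],C[0]))
# bin y axis: from TR->TL
y=(C[0]-C[1])+(C[3]-C[2]); y/=np.linalg.norm(y); x=np.array([y[1],-y[0]])
x2=(C[0]-C[3])+(C[1]-C[2]); print('yaw from y',np.degrees(np.arctan2(-y[0],y[1])),'yaw from x',np.degrees(np.arctan2(x2[1],x2[0])))
loc=lambda w:np.array([(w-c)@x,(w-c)@y])
for n,p,z in [('deckpin top',(103,190),.159),('lidpin top',(310,200),.159),('lidTL',(275,107),.137),('lidBL',(270,312),.137),('lidTR',(596,119),.137),('lidBR',(592,318),.137),('pan l',(358,210),.137),('pan r',(520,216),.137)]:
    w=atz(d,B(p),z)[:2]; print(n,w.round(4),loc(w).round(4))
K=lambda p:u1(p,(195,190),8); 
f=lambda p,z:atz(d,K(p),z)[:2].round(4)
print('foot centre',f((222,170),.005)) 
print('foot l/r',f((131,170),.003),f((312,170),.003),f((222,80),.003),f((222,260),.003))
print('rim', f((189,141),.087))
print('key top', [f(p,.147) for p in [(127,95),(153,77)]], f((140,86),.147))
P=lambda p:u1((p[0]-400,p[1]),(375,205),8)
g=lambda p,z:atz(d,P(p),z)[:2].round(4)
print('plate',[g(p,.005) for p in [(508,125),(572,94),(660,240),(593,280)]],'holes',g((560,140),.004),g((605,228),.004))
print('plate grip top',[g(p,.06) for p in [(572,165),(600,143),(628,188),(600,208)]])
E
```

```text
corners [[ 0.66    0.157 ]
 [ 0.651  -0.1817]
 [ 0.513  -0.1801]
 [ 0.5218  0.1597]]
centre [ 0.58644822 -0.01128771] sides 0.3388674296701383 0.13803934860657116 0.33992384429438577 0.13815536973107695
yaw from y -1.4990098439089279 yaw from x -0.8759751941936226
deckpin top [0.5907 0.1412] [0.0002 0.1525]
lidpin top [0.5863 0.0336] [-0.0013  0.0448]
lidTL [0.6423 0.0533] [0.0541 0.066 ]
lidBL [0.5313 0.0543] [-0.0569  0.0641]
lidTR [ 0.6373 -0.1168] [ 0.0535 -0.1042]
lidBR [ 0.5295 -0.1143] [-0.0542 -0.1045]
pan l [0.5865 0.0088] [-0.0004  0.0201]
pan r [ 0.5841 -0.0766] [-0.0007 -0.0653]
foot centre [0.4847 0.3479]
foot l/r [0.4847 0.3904] [0.4853 0.3067] [0.5275 0.3503] [0.4429 0.3464]
rim [0.4839 0.3462]
key top [array([0.4931, 0.3606]), array([0.501 , 0.3499])] [0.4971 0.3553]
plate [array([ 0.4545, -0.2665]), array([ 0.4693, -0.2965]), array([ 0.4015, -0.3356]), array([ 0.3828, -0.3043])] holes [ 0.4478 -0.2907] [ 0.407  -0.3106]
plate grip top [array([ 0.4284, -0.2866]), array([ 0.4385, -0.2994]), array([ 0.4183, -0.3115]), array([ 0.4092, -0.2987])]
```

```bash
cat >> h.py <<'E'
def rows(wps,z_tip=False,n=None):
    """wps: list of (x,y,z,yawdeg of tool x, nrows); prints tool-frame rows"""
    s=robot.state(); p=s['eef_pos'].copy(); M=R.from_rotvec(s['ee_rot']).as_matrix()
    yaw=np.degrees(np.arctan2(M[1,0],M[0,0])); print('now',p.round(4),'yaw',yaw.round(2),'tilt z',M[:,2].round(4))
    for x,y,z,yt,k in wps:
        t=np.array([x,y,z]); D=(t-p)/k; dy=((yt-yaw+180)%360-180)/k
        for i in range(k):
            a=np.radians(yaw); v=[D[0]*np.cos(a)+D[1]*np.sin(a),D[0]*np.sin(a)-D[1]*np.cos(a),-D[2]]
            print(np.round(v,4).tolist(),round(-dy,2)); p=p+D; yaw+=dy
E
python3 - <<'E'
from h import *
rows([(.226,-.609,.45,20.4,1),(.50,-.15,.45,20.4,10),(.484,.346,.42,36.6,10)])
d=load('top0'); print('tub',atz(d,(213,150),.15),'bottles',atz(d,(236,188),.062),atz(d,(402,175),.062),'jar',atz(d,(225,263),.085),'pink',atz(d,(261,228),.0))
E
```

```text
now [ 0.2264 -0.6091  0.404 ] yaw 20.38 tilt z [-5.0e-04  1.3e-03 -1.0e+00]
[-0.0003, -0.0002, -0.046] -0.02
[0.0417, -0.0335, -0.0] -0.0
[0.0417, -0.0335, -0.0] -0.0
[0.0417, -0.0335, -0.0] -0.0
[0.0417, -0.0335, -0.0] -0.0
[0.0417, -0.0335, -0.0] -0.0
[0.0417, -0.0335, -0.0] -0.0
[0.0417, -0.0335, -0.0] -0.0
[0.0417, -0.0335, -0.0] -0.0
[0.0417, -0.0335, -0.0] -0.0
[0.0417, -0.0335, -0.0] -0.0
[0.0158, -0.047, 0.003] -1.62
[0.0171, -0.0466, 0.003] -1.62
[0.0184, -0.0461, 0.003] -1.62
[0.0197, -0.0455, 0.003] -1.62
[0.021, -0.045, 0.003] -1.62
[0.0223, -0.0444, 0.003] -1.62
[0.0235, -0.0437, 0.003] -1.62
[0.0247, -0.043, 0.003] -1.62
[0.0259, -0.0423, 0.003] -1.62
[0.0271, -0.0416, 0.003] -1.62
tub [0.67457313 0.36012509 0.15      ] bottles [0.55920982 0.29057012 0.062     ] [ 0.61298337 -0.31208415  0.062     ] jar [0.28822429 0.3138331  0.085     ] pink [0.42230689 0.2033662  0.        ]
```

Request:
drive_tool(xyz=[[0,0,-0.046],[0.042,-0.0335,0],[0.042,-0.0335,0],[0.042,-0.0335,0],[0.042,-0.0335,0]], turn=[0,0,0,0,0], grip=[1,1,1,1,1])

```text
t: 0.78
eef_pos: [0.3379, -0.4235, 0.4506]
ee_rot: [-3.092, -0.556, -0.0]
wrist_force: [0.6, 0.7, 0.3]
grip_width: 0.0944
```

Request:
drive_tool(xyz=[[0.042,-0.0335,0],[0.042,-0.0335,0],[0.042,-0.0335,0],[0.042,-0.0335,0],[0.042,-0.0335,0]], turn=[0,0,0,0,0], grip=[1,1,1,1,1])

```text
t: 1.4
eef_pos: [0.4764, -0.1934, 0.4507]
ee_rot: [3.092, 0.556, -0.0]
wrist_force: [0.8, -0.6, 0.5]
grip_width: 0.094
```

Request:
drive_tool(xyz=[[0.042,-0.0335,0],[0.016,-0.047,0.003],[0.017,-0.0465,0.003],[0.018,-0.046,0.003],[0.02,-0.0455,0.003]], turn=[0,-1.6,-1.6,-1.6,-1.6], grip=[1,1,1,1,1])

```text
t: 2.02
eef_pos: [0.4969, 0.0506, 0.4385]
ee_rot: [3.056, 0.729, -0.0]
wrist_force: [0.4, -0.4, -0.3]
grip_width: 0.0939
```

Request:
drive_tool(xyz=[[0.021,-0.045,0.003],[0.022,-0.0445,0.003],[0.0235,-0.0437,0.003],[0.0247,-0.043,0.003],[0.0259,-0.0423,0.003]], turn=[-1.6,-1.6,-1.6,-1.6,-1.6], grip=[1,1,1,1,1])

```text
t: 2.65
eef_pos: [0.4893, 0.2986, 0.4234]
ee_rot: [2.997, 0.94, -0.0]
wrist_force: [1.1, -0.5, 0.6]
grip_width: 0.0941
```

Request:
drive_tool(xyz=[[0.027,-0.0416,0.003],[0,0,0]], turn=[-1.6,0], grip=[1,1])

```text
t: 2.9
eef_pos: [0.4861, 0.3512, 0.4199]
ee_rot: [-2.978, -0.99, 0.001]
wrist_force: [-0.2, -0.1, 0.7]
grip_width: 0.0942
```

```bash
python3 - <<'E'
from h import *
d=snap('wrist','w1'); s=robot.state(); print(s['eef_pos'],s['joints'].round(2),s['wrist_force'])
print('cam',ray(d,(0,0))[0], 'view',R.from_rotvec(d['rvec']).as_matrix()[2].round(3))
for p in [(.4845,.347,0),(.4845,.347,.087),(.4845,.347,.147)]: print(proj(d,p))
u,v=proj(d,(.4845,.347,.11)); u=int(min(max(u,100),540));v=int(min(max(v,75),325))
cv2.imwrite('pics/w1c.png',cv2.resize(d['image'][v-75:v+75,u-100:u+100,::-1],None,fx=4,fy=4,interpolation=2)); print(u-100,v-75)
E
```

```text
[0.48705479 0.34842222 0.41995473] [-0.54  0.54 -0.2   1.64  0.12  0.97 -1.71] [ 0.71320924 -1.02579887  0.25894863]
cam [0.54249036 0.39327005 0.39885647] view [-0.191 -0.138 -0.972]
[321.26345286 187.95123655]
[321.75358988 204.47473538]
[322.27577269 222.078562  ]
221 135
```

View pics/w1c.png

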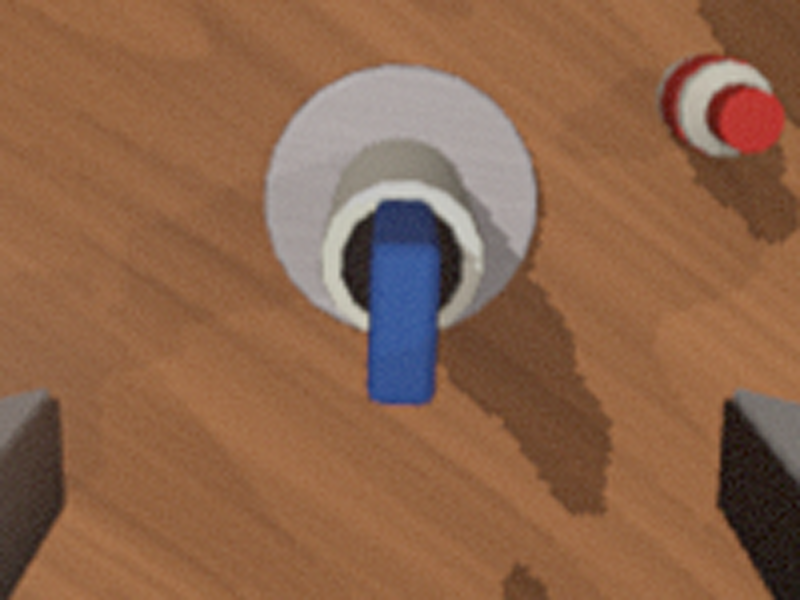

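```bash
python3 - <<'E'
from h import *
d=load('w1'); q=lambda p,z:atz(d,((p[0]+.5)/4-.5+221,(p[1]+.5)/4-.5+135),z).round(4)
print('keytop',q((404,322),.147),[q(p,.147) for p in [(370,402),(434,402),(440,245),(371,245)]]);print('rim',q((403,257),.087));print('foot',q((401,198),.004))
rows([(.4845,.3465,.36,36.6,2),(.4845,.3465,.295,36.6,4)])
E
```

```text
keytop [0.4887 0.3508 0.147 ] [array([0.4715, 0.3463, 0.147 ]), array([0.4791, 0.3361, 0.147 ]), array([0.5052, 0.3545, 0.147 ]), array([0.4972, 0.3652, 0.147 ])]
rim [0.4887 0.3506 0.087 ]
foot [0.4885 0.3506 0.004 ]
now [0.4871 0.3484 0.42  ] yaw 36.58 tilt z [-1.3e-03 -1.0e-04 -1.0e+00]
[-0.0016, 0.0, 0.03] -0.01
[-0.0016, 0.0, 0.03] -0.01
[0.0, -0.0, 0.0162] -0.0
[0.0, -0.0, 0.0162] -0.0
[0.0, -0.0, 0.0162] -0.0
[0.0, -0.0, 0.0162] -0.0
```

Request:
drive_tool(xyz=[[0,0,0.03],[0,0,0.03],[0,0,0.03],[0,0,0.025],[0,0,0.01]], turn=[0,0,0,0,0], grip=[1,1,1,1,1])

```text
t: 3.58
eef_pos: [0.4882, 0.3448, 0.2944]
ee_rot: [2.984, 0.977, -0.004]
wrist_force: [0.1, -1.7, 0.3]
grip_width: 0.0944
```

Request:
drive_tool(xyz=[[0,0,0],[0,0,0],[0,0,0],[0,0,0],[0,0,0]], turn=[0,0,0,0,0], grip=[0,-1,-1,-1,-1])

```text
t: 4.2
eef_pos: [0.488, 0.3468, 0.296]
ee_rot: [-2.984, -0.981, -0.001]
wrist_force: [0.3, 0.3, 0.0]
grip_width: 0.0478
```

Request:
drive_tool(xyz=[[0,0,0],[0,0,0],[0,0,0]], turn=[0,0,0], grip=[-1,-1,-1])

```text
t: 4.58
eef_pos: [0.4879, 0.3468, 0.2957]
ee_rot: [-2.984, -0.981, 0.0]
wrist_force: [-0.8, 0.3, -0.1]
grip_width: 0.0173
```

```bash
python3 - <<'E'
from h import *
s=robot.state(); print(s['eef_pos'],s['grip_width'],s['wrist_force'],s['ft_torque'])
c=np.array([.5864,-.0113]); a=np.radians(-1.4); X=np.array([np.cos(a),np.sin(a)]); Y=np.array([-X[1],X[0]])
print('lid mid',c-.019*Y,'start pt',c+(-.019-.062)*Y)
t=c+(-.081)*Y
rows([(.487,.3484,.415,36.6,3),(t[0],t[1],.43,-1.4,10)])
E
```

```text
[0.48785681 0.34682952 0.29566024] 0.017253179450511347 [-0.78554931  0.33223652 -0.08375489] [0.10722014 0.00660878 0.01233444]
lid mid [ 0.58593579 -0.03029433] start pt [ 0.58442099 -0.09227582]
now [0.4879 0.3468 0.2957] yaw 36.39 tilt z [-2.e-04  1.e-04 -1.e+00]
[0.0001, -0.0006, -0.0398] -0.07
[0.0001, -0.0006, -0.0398] -0.07
[0.0001, -0.0006, -0.0398] -0.07
[-0.0185, 0.0412, -0.0015] 3.8
[-0.0157, 0.0423, -0.0015] 3.8
[-0.0128, 0.0433, -0.0015] 3.8
[-0.0099, 0.044, -0.0015] 3.8
[-0.007, 0.0446, -0.0015] 3.8
[-0.004, 0.045, -0.0015] 3.8
[-0.0011, 0.0451, -0.0015] 3.8
[0.0019, 0.0451, -0.0015] 3.8
[0.0049, 0.0449, -0.0015] 3.8
[0.0079, 0.0444, -0.0015] 3.8
```

Still closing; complete the grip, then lift and check.

Request:
drive_tool(xyz=[[0,0,0],[0,0,0],[0,0,0]], turn=[0,0,0], grip=[-1,-1,-1])

```text
t: 4.95
eef_pos: [0.4879, 0.3468, 0.2956]
ee_rot: [-2.984, -0.981, 0.0]
wrist_force: [-0.5, 0.3, -0.6]
grip_width: 0.0138
```

Request:
drive_tool(xyz=[[0,0,-0.015],[0,0,-0.03],[0,0,-0.035],[0,0,-0.03],[0,0,-0.01]], turn=[0,0,0,0,0], grip=[-1,-1,-1,-1,-1])

```text
t: 5.58
eef_pos: [0.4883, 0.3467, 0.4184]
ee_rot: [-2.984, -0.98, -0.006]
wrist_force: [-0.8, -0.4, -1.7]
grip_width: 0.0138
```

```bash
python3 - <<'E'
from h import *
s=robot.state(); print(s['eef_pos'],s['grip_width'],s['wrist_force'],s['ft_torque'])
E
```

```text
[0.48834401 0.34672806 0.41836462] 0.013792532840481656 [-0.77919175 -0.4058728  -1.73109013] [-0.04086161 -0.05002319  0.02679558]
```

Request:
drive_tool(xyz=[[-0.0185,0.0412,-0.0015],[-0.0157,0.0423,-0.0015],[-0.0128,0.0433,-0.0015],[-0.0099,0.044,-0.0015],[-0.007,0.0446,-0.0015]], turn=[3.8,3.8,3.8,3.8,3.8], grip=[-1,-1,-1,-1,-1])

```text
t: 6.2
eef_pos: [0.5357, 0.1245, 0.4227]
ee_rot: [3.106, 0.471, -0.002]
wrist_force: [0.7, 0.3, -0.6]
grip_width: 0.0135
```

Request:
drive_tool(xyz=[[-0.004,0.045,-0.0015],[-0.001,0.0451,-0.0015],[0.002,0.0451,-0.0015],[0.005,0.0449,-0.0015],[0.008,0.0444,-0.0015]], turn=[3.8,3.8,3.8,3.8,3.8], grip=[-1,-1,-1,-1,-1])

```text
t: 6.82
eef_pos: [0.5839, -0.0958, 0.4302]
ee_rot: [-3.141, 0.048, 0.002]
wrist_force: [-0.1, 0.1, -1.0]
grip_width: 0.0136
```

Request:
drive_tool(xyz=[[0,0,0],[0,0,0],[0,0,0]], turn=[0,0,0], grip=[-1,-1,-1])

```text
t: 7.2
eef_pos: [0.584, -0.0927, 0.4304]
ee_rot: [-3.14, 0.04, 0.001]
wrist_force: [0.8, 0.4, -1.8]
grip_width: 0.0138
```

```bash
python3 - <<'E'
from h import *
d=snap('wrist','w2'); s=robot.state(); print(s['eef_pos'],R.from_rotvec(s['ee_rot']).as_matrix()[:,0],s['wrist_force'])
d=snap('top','top1')
E
```

```text
[ 0.58399377 -0.09277072  0.43053195] [ 9.99671144e-01 -2.56389172e-02 -4.99022407e-04] [-0.20404919  0.59659922 -0.5654967 ]
```

View pics/w2.png

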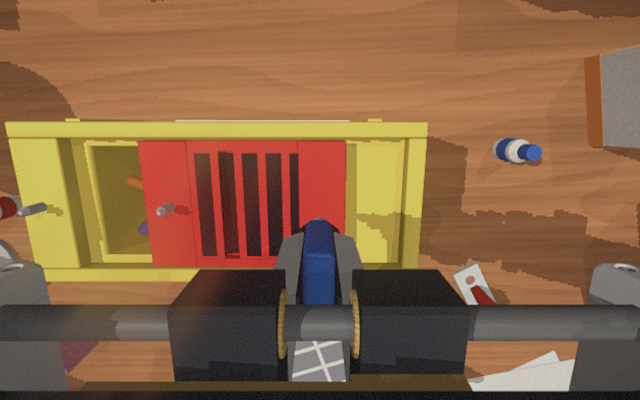

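```bash
python3 - <<'E'
from h import *
d=load('w2'); c=np.array([.5864,-.0113]); a=np.radians(-1.4); X=np.array([np.cos(a),np.sin(a)]); Y=np.array([-X[1],X[0]])
for n,p,z in [('lid R',(346,200),.137),('lid L',(142,200),.137),('panel l',(192,200),.137),('panel r',(299,200),.137),('TR',(427,122),.137),('TL',(7,123),.137),('deckpin foot',(45,207),.137),('deckpin top',(22,212),.159),('lidpin foot',(170,207),.137),('lidpin top',(160,212),.159)]:
    w=atz(d,p,z)[:2]; print(n,w.round(4),'bin',((w-c)@X).round(4),((w-c)@Y).round(4))
i=d['image'].astype(int); # stripes along row 190 & 220
for v in (175,195,220): print(v,np.where((i[v,185:310].max(1)<80))[0]+185)
E
```

```text
lid R [ 0.5921 -0.1145] bin 0.0082 -0.103
lid L [0.5964 0.0567] bin 0.0083 0.0683
panel l [0.5953 0.0147] bin 0.0083 0.0262
panel r [ 0.5931 -0.0751] bin 0.0082 -0.0636
TR [ 0.6539 -0.1791] bin 0.0716 -0.1661
TL [0.6617 0.1547] bin 0.0712 0.1678
deckpin foot [0.5924 0.1396] bin 0.0023 0.151
deckpin top [0.5938 0.1396] bin 0.0037 0.1511
lidpin foot [0.5898 0.034 ] bin 0.0022 0.0454
lidpin top [0.5911 0.032 ] bin 0.0037 0.0434
175 [220 221 223 224 225 227 228 230 231 232 233 244 267 268 273 274 275 276
 277 278 279 280 290 291 292 293 294 295 296 297]
195 [222 223 224 225 226 227 228 229 231 233 234 245 249 254 255 256 257 268
 269 270 271 272 273 274 275 276 277 278 279 280 291 292 293 294 295 296
 297]
220 [212 213 223 224 225 229 231 235 246 247 248 249 250 251 252 253 254 255
 256 257 258 269 270 271 272 273 274 275 276 277 278 279 280 281 291 292
 293 294 295 296 297 298]
```

Request:
drive_tool(xyz=[[0,0,0.012],[0,0,0.012],[0,0,0.005],[0,0,0],[0,0,0]], turn=[0,0,0,0,0], grip=[-1,-1,-1,-1,-1])

```text
t: 7.92
eef_pos: [0.5842, -0.0944, 0.4019]
ee_rot: [3.141, -0.044, 0.001]
wrist_force: [0.4, 0.6, -1.3]
grip_width: 0.0137
```

Request:
drive_tool(xyz=[[0,0,0.004],[0,0,0.003],[0,0,0]], turn=[0,0,0], grip=[-1,-1,-1])

```text
t: 8.3
eef_pos: [0.5842, -0.0943, 0.3947]
ee_rot: [3.141, -0.044, 0.0]
wrist_force: [-0.7, -0.5, 1.6]
grip_width: 0.0137
```

Request:
drive_tool(xyz=[[0,0,0.003],[0,0,0],[0,0,0]], turn=[0,0,0], grip=[-1,-1,-1])

```text
t: 8.68
eef_pos: [0.5842, -0.0943, 0.3919]
ee_rot: [3.141, -0.044, 0.001]
wrist_force: [1.4, 0.7, 1.5]
grip_width: 0.0139
```

Request:
drive_tool(xyz=[[0,0,0.0025],[0,0,0],[0,-0.01,0],[0,-0.01,0],[0,-0.01,0]], turn=[0,0,0,0,0], grip=[-1,-1,-1,-1,-1])

```text
t: 9.3
eef_pos: [0.5849, -0.0636, 0.3892]
ee_rot: [3.141, -0.044, 0.0]
wrist_force: [0.2, -3.5, 1.1]
grip_width: 0.014
```

Request:
drive_tool(xyz=[[0,-0.005,0],[0,-0.003,0],[0,-0.003,0],[0,0,0]], turn=[0,0,0,0], grip=[-1,-1,-1,-1])

```text
t: 9.8
eef_pos: [0.5853, -0.0526, 0.3891]
ee_rot: [-3.14, 0.044, 0.0]
wrist_force: [-0.2, 0.8, 1.5]
grip_width: 0.0138
```

```bash
python3 - <<'E'
from h import *
F=[]
for i in range(3):
    d=imaging.get_image('wrist'); s=robot.state(); F.append(s['wrist_force'])
print(np.mean(F,0),s['eef_pos'],s['t'])
d=snap('wrist','w3')
E
```

```text
[-0.20730152  0.76823189  2.25354308] [ 0.58528049 -0.05268144  0.38917494] 9.95
```

Request:
drive_tool(xyz=[[0,-0.002,0],[0,-0.002,0],[0,-0.002,0],[0,0,0]], turn=[0,0,0,0], grip=[-1,-1,-1,-1])

```text
t: 10.5
eef_pos: [0.5855, -0.047, 0.3892]
ee_rot: [-3.141, 0.044, -0.0]
wrist_force: [-0.1, -0.6, 2.6]
grip_width: 0.0135
```

Request:
drive_tool(xyz=[[0,-0.002,0],[0,-0.002,0],[0,0,0]], turn=[0,0,0], grip=[-1,-1,-1])

```text
t: 10.88
eef_pos: [0.5855, -0.0428, 0.3892]
ee_rot: [-3.141, 0.044, -0.0]
wrist_force: [-0.2, -1.4, 1.1]
grip_width: 0.0137
```

Request:
drive_tool(xyz=[[0,-0.002,0],[0,-0.002,0],[0,0,0]], turn=[0,0,0], grip=[-1,-1,-1])

```text
t: 11.25
eef_pos: [0.5857, -0.0388, 0.3892]
ee_rot: [-3.141, 0.044, -0.0]
wrist_force: [0.3, -1.0, 1.8]
grip_width: 0.0139
```

Request:
drive_tool(xyz=[[0,0,0]], turn=[0], grip=[-1])

```text
t: 11.38
eef_pos: [0.5856, -0.0389, 0.3892]
ee_rot: [-3.141, 0.044, 0.0]
wrist_force: [0.1, -0.7, 1.3]
grip_width: 0.0139
```

Request:
drive_tool(xyz=[[0,-0.002,0],[0,-0.0015,0],[0,0,0]], turn=[0,0,0], grip=[-1,-1,-1])

```text
t: 11.75
eef_pos: [0.5858, -0.0356, 0.3892]
ee_rot: [-3.141, 0.044, -0.0]
wrist_force: [-0.0, -0.4, 2.3]
grip_width: 0.0139
```

Request:
drive_tool(xyz=[[0,0,0]], turn=[0], grip=[-1])

```text
t: 11.88
eef_pos: [0.5857, -0.0356, 0.3892]
ee_rot: [-3.141, 0.044, -0.0]
wrist_force: [-0.2, -1.0, 1.7]
grip_width: 0.0142
```

Request:
drive_tool(xyz=[[0,-0.002,0],[0,-0.0015,0],[0,0,0]], turn=[0,0,0], grip=[-1,-1,-1])

```text
t: 12.25
eef_pos: [0.5859, -0.032, 0.3892]
ee_rot: [-3.141, 0.044, -0.0]
wrist_force: [0.1, -0.8, 1.6]
grip_width: 0.014
```

Request:
drive_tool(xyz=[[0,0,0]], turn=[0], grip=[-1])

```text
t: 12.38
eef_pos: [0.5859, -0.032, 0.3892]
ee_rot: [-3.141, 0.044, -0.0]
wrist_force: [-0.4, -0.3, 1.7]
grip_width: 0.0141
```

Request:
drive_tool(xyz=[[0,-0.002,0],[0,-0.002,0],[0,0,0]], turn=[0,0,0], grip=[-1,-1,-1])

```text
t: 12.75
eef_pos: [0.586, -0.0279, 0.3892]
ee_rot: [-3.141, 0.044, -0.0]
wrist_force: [-0.0, -0.5, 1.8]
grip_width: 0.0138
```

Request:
drive_tool(xyz=[[0,0,0]], turn=[0], grip=[-1])

```text
t: 12.88
eef_pos: [0.586, -0.0279, 0.3892]
ee_rot: [-3.141, 0.044, 0.0]
wrist_force: [-0.5, -0.8, 1.7]
grip_width: 0.0138
```

Request:
drive_tool(xyz=[[0,-0.002,0],[0,-0.0025,0],[0,0,0]], turn=[0,0,0], grip=[-1,-1,-1])

```text
t: 13.25
eef_pos: [0.5861, -0.0232, 0.3892]
ee_rot: [-3.14, 0.044, 0.0]
wrist_force: [-0.2, -0.0, 1.3]
grip_width: 0.0135
```

Request:
drive_tool(xyz=[[0,0,0]], turn=[0], grip=[-1])

```text
t: 13.38
eef_pos: [0.5861, -0.0232, 0.3892]
ee_rot: [-3.14, 0.044, -0.0]
wrist_force: [-0.3, -0.5, 2.2]
grip_width: 0.0139
```

Request:
drive_tool(xyz=[[0,-0.002,0],[0,-0.0015,0],[0,0,0]], turn=[0,0,0], grip=[-1,-1,-1])

```text
t: 13.75
eef_pos: [0.5861, -0.0194, 0.3889]
ee_rot: [-3.14, 0.043, 0.001]
wrist_force: [0.6, 1.9, -0.8]
grip_width: 0.0139
```

Request:
drive_tool(xyz=[[0,0,0]], turn=[0], grip=[-1])

```text
t: 13.88
eef_pos: [0.5861, -0.0194, 0.3889]
ee_rot: [-3.14, 0.043, 0.001]
wrist_force: [0.4, 2.1, -1.3]
grip_width: 0.0139
```

Request:
drive_tool(xyz=[[0,0,0.0005],[0,0,0],[0,0,0],[0,0,0],[0,0,0]], turn=[0,0,0,0,0], grip=[-1,-1,-1,-1,-1])

```text
t: 14.5
eef_pos: [0.5861, -0.0196, 0.3887]
ee_rot: [-3.14, 0.044, 0.0]
wrist_force: [-0.0, 6.2, 0.3]
grip_width: 0.014
```

Request:
drive_tool(xyz=[[0,-0.0015,0],[0,-0.0015,0],[0,-0.002,0],[0,-0.002,0],[0,-0.002,0]], turn=[0,0,0,0,0], grip=[-1,-1,-1,-1,-1])

```text
t: 15.12
eef_pos: [0.5864, -0.0127, 0.3886]
ee_rot: [3.139, -0.045, -0.0]
wrist_force: [0.6, -4.6, -1.8]
grip_width: 0.014
```

```bash
python3 - <<'E'
from h import *
d=snap('wrist','w4'); s=robot.state(); print(s['wrist_force'],s['ft_torque'],s['eef_pos'])
a=np.hstack([load('w3')['image'],d['image']])[:,:,::-1]
cv2.imwrite('pics/w4c.png',cv2.resize(np.vstack([load('w3')['image'][100:300],d['image'][100:300]])[:,:,::-1],None,fx=1.25,fy=1.25))
E
```

```text
[-0.99552293 -3.62681393 -1.52260496] [-1.06565467  0.04179604  0.01286803] [ 0.5863532  -0.0126634   0.38862243]
```

View pics/w4c.png

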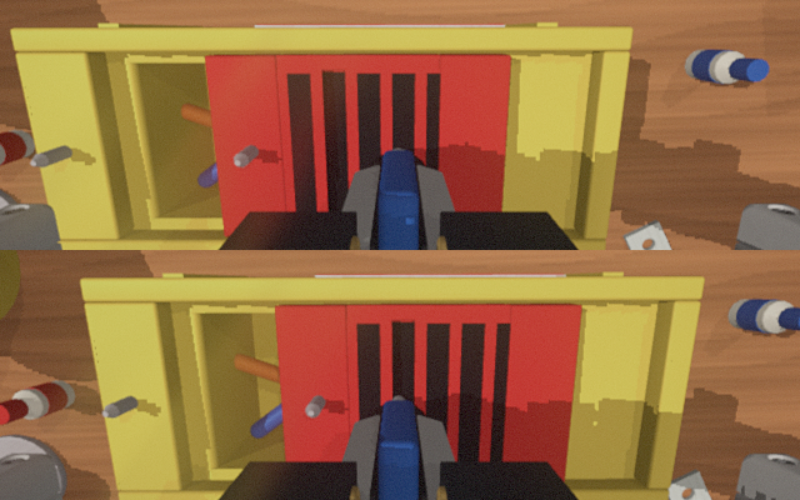

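Request:
drive_tool(xyz=[[0,-0.003,0],[0,-0.004,0],[0,-0.005,0],[0,-0.005,0],[0,-0.005,0]], turn=[0,0,0,0,0], grip=[-1,-1,-1,-1,-1])

```text
t: 15.8
eef_pos: [0.5869, 0.0076, 0.3886]
ee_rot: [3.136, -0.048, -0.001]
wrist_force: [-0.2, -7.8, -0.1]
grip_width: 0.0138
```

```bash
python3 - <<'E'
from h import *
d=snap('top','t4'); s=robot.state(); print(s['wrist_force'],s['ft_torque'],s['eef_pos'])
e=snap('wrist','w5')
cv2.imwrite('pics/t4c.png',np.vstack([cv2.resize(d['image'][145:215,260:380,::-1],(640,373),interpolation=2),e['image'][100:300,:,::-1]]))
E
```

```text
[ 0.22179921 -6.08803231 -2.15149209] [-2.03874683  0.06938248 -0.01396102] [0.58695071 0.00852585 0.38862661]
```

View pics/t4c.png

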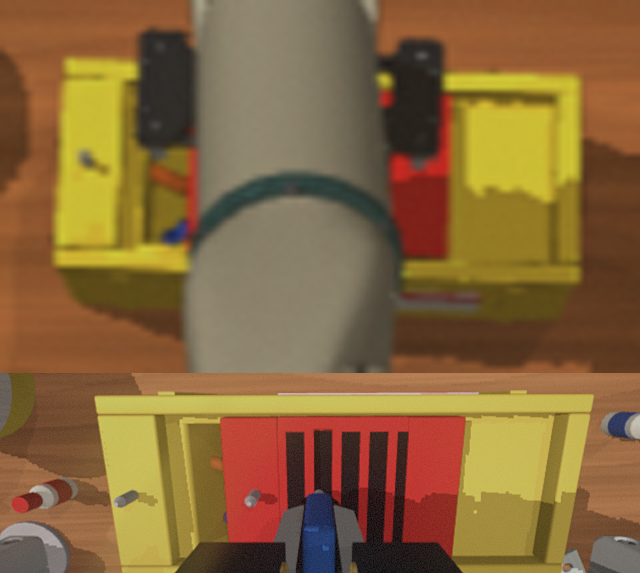

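```bash
cat >> h.py <<'E'
c0=np.array([.5864,-.0113]); _a=np.radians(-1.4); X=np.array([np.cos(_a),np.sin(_a)]); Y=np.array([-X[1],X[0]])
def binxy(w): w=np.asarray(w)[:2]-c0; return np.round([w@X,w@Y],4)
E
python3 - <<'E'
from h import *
d=load('w5')
for p in [(464,170),(221,170)]: print(binxy(atz(d,p,.137)))
print('tcp',binxy([.587,.0085]))
E
```

```text
[ 0.0391 -0.0815]
[0.04   0.0874]
tcp [0.0001 0.0198]
```

Request:
drive_tool(xyz=[[0,-0.005,0],[0,-0.005,0],[0,-0.005,0],[0,-0.005,0],[0,-0.003,0]], turn=[0,0,0,0,0], grip=[-1,-1,-1,-1,-1])

```text
t: 16.52
eef_pos: [0.5876, 0.0308, 0.3886]
ee_rot: [3.136, -0.047, -0.001]
wrist_force: [-0.2, -6.7, -1.4]
grip_width: 0.014
```

Request:
drive_tool(xyz=[[0,-0.004,0],[0,-0.004,0],[0,-0.004,0],[0,-0.003,0],[0,0,0]], turn=[0,0,0,0,0], grip=[-1,-1,-1,-1,-1])

```text
t: 17.15
eef_pos: [0.588, 0.0461, 0.3886]
ee_rot: [3.137, -0.047, -0.001]
wrist_force: [0.4, -5.5, -0.8]
grip_width: 0.0137
```

Request:
drive_tool(xyz=[[0,-0.002,0],[0,0,0]], turn=[0,0], grip=[-1,-1])

```text
t: 17.4
eef_pos: [0.588, 0.0479, 0.3886]
ee_rot: [3.137, -0.047, -0.001]
wrist_force: [-0.4, -5.7, -1.1]
grip_width: 0.0141
```

Request:
drive_tool(xyz=[[0,-0.002,0],[0,0,0]], turn=[0,0], grip=[-1,-1])

```text
t: 17.65
eef_pos: [0.5881, 0.0498, 0.3886]
ee_rot: [3.136, -0.047, -0.001]
wrist_force: [-0.5, -8.0, -1.0]
grip_width: 0.0141
```

Request:
drive_tool(xyz=[[0,-0.0015,0],[0,0,0]], turn=[0,0], grip=[-1,-1])

```text
t: 17.9
eef_pos: [0.5882, 0.0513, 0.3886]
ee_rot: [3.136, -0.047, -0.001]
wrist_force: [-0.7, -6.3, -0.5]
grip_width: 0.014
```

Request:
drive_tool(xyz=[[0,-0.001,0],[0,0,0]], turn=[0,0], grip=[-1,-1])

```text
t: 18.15
eef_pos: [0.5882, 0.0522, 0.3886]
ee_rot: [3.136, -0.047, -0.001]
wrist_force: [-0.2, -6.6, -0.2]
grip_width: 0.0141
```

Request:
drive_tool(xyz=[[0,-0.001,0],[0,0,0]], turn=[0,0], grip=[-1,-1])

```text
t: 18.4
eef_pos: [0.5882, 0.0528, 0.3885]
ee_rot: [3.136, -0.048, -0.001]
wrist_force: [0.0, -7.2, -0.7]
grip_width: 0.0141
```

Request:
drive_tool(xyz=[[0,-0.001,0],[0,0,0]], turn=[0,0], grip=[-1,-1])

```text
t: 18.65
eef_pos: [0.5882, 0.0531, 0.3885]
ee_rot: [3.135, -0.048, -0.002]
wrist_force: [-0.7, -8.6, -0.2]
grip_width: 0.0137
```

```bash
python3 - <<'E'
from h import *
d=snap('wrist','w6'); s=robot.state(); print(s['wrist_force'],s['ft_torque'],s['eef_pos'])
cv2.imwrite('pics/w6c.png',cv2.resize(d['image'][90:290,100:500,::-1],None,fx=2,fy=2,interpolation=2))
E
```

```text
[-0.208835   -9.50412129 -0.11204727] [-2.63937889  0.12154977  0.01476094] [0.58823269 0.05314006 0.3885536 ]
```

View pics/w6c.png

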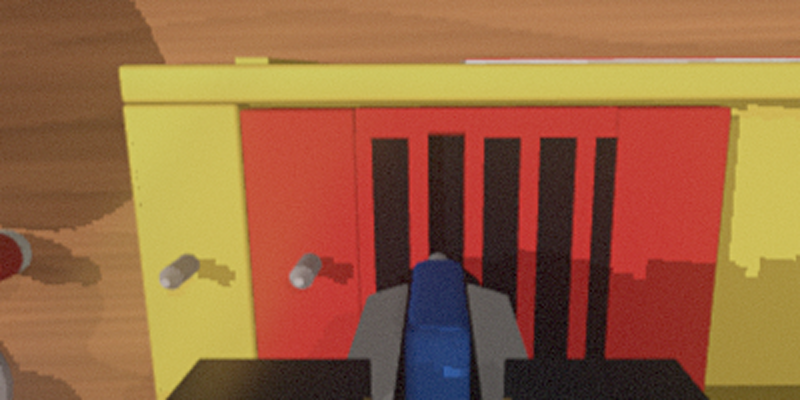

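Request:
drive_tool(xyz=[[0,-0.0015,0],[0,0,0],[0,0.0025,0],[0,0.002,0],[0,0,0]], turn=[0,0,0,0,0], grip=[-1,-1,-1,-1,-1])

```text
t: 19.32
eef_pos: [0.5882, 0.0521, 0.3886]
ee_rot: [3.138, -0.046, -0.001]
wrist_force: [-1.1, -6.3, -1.4]
grip_width: 0.0137
```

Request:
drive_tool(xyz=[[0,0,-0.005],[0,0,-0.01],[0,0,-0.02],[0,0,-0.02],[0,0,0]], turn=[0,0,0,0,0], grip=[-1,-1,-1,-1,-1])

```text
t: 19.95
eef_pos: [0.5888, 0.0555, 0.4458]
ee_rot: [-3.139, 0.042, -0.007]
wrist_force: [-0.0, -0.2, -0.8]
grip_width: 0.014
```

```bash
python3 - <<'E'
from h import *
s=robot.state(); print(s['wrist_force'],s['ft_torque'])
d=snap('scene','s6')
p=s['eef_pos']; u,v=proj(d,p-[0,0,.2]).astype(int); print(u,v)
cv2.imwrite('pics/s6c.png',cv2.resize(d['image'][v-60:v+60,u-100:u+100,::-1],None,fx=4,fy=4,interpolation=2))
rows([(.4879,.3468,.445,36.5,9)])
E
```

```text
[-0.03032968 -0.18107549 -0.78288556] [0.06390362 0.02409745 0.00224773]
364 183
now [0.5884 0.0552 0.4445] yaw -1.55 tilt z [ 0.0021  0.0016 -1.    ]
[-0.012, -0.0321, -0.0001] -4.23
[-0.0096, -0.0329, -0.0001] -4.23
[-0.0072, -0.0335, -0.0001] -4.23
[-0.0047, -0.0339, -0.0001] -4.23
[-0.0022, -0.0342, -0.0001] -4.23
[0.0003, -0.0343, -0.0001] -4.23
[0.0029, -0.0341, -0.0001] -4.23
[0.0054, -0.0338, -0.0001] -4.23
[0.0079, -0.0334, -0.0001] -4.23
```

View pics/s6c.png

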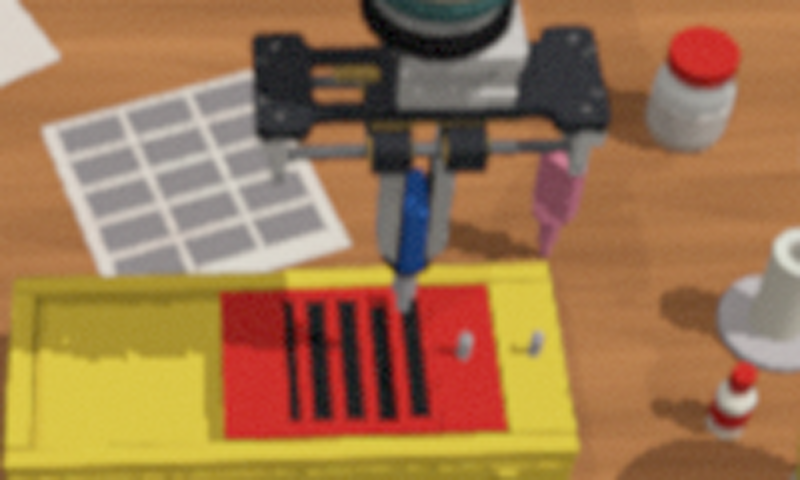

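```bash
python3 - <<'E'
from h import *
d=load('s6')
for z in (.297,.242,.187+.02,.187): print(z,(proj(d,(.5884,.0552,z))-[264,123])*4)
w=atz(d,(264+405/4,123+305/4),.187);print(w)
E
```

```text
0.297 [409.49006837 183.41829493]
0.242 [402.09117948 245.86063553]
0.207 [397.70094788 282.91164974]
0.187 [395.29430511 303.22232203]
[0.59003346 0.06077877 0.187     ]
```

Request:
drive_tool(xyz=[[-0.012,-0.0321,0],[-0.0096,-0.0329,0],[-0.0072,-0.0335,0],[-0.0047,-0.0339,0],[-0.0022,-0.0342,0]], turn=[-4.2,-4.2,-4.2,-4.2,-4.2], grip=[-1,-1,-1,-1,-1])

```text
t: 20.62
eef_pos: [0.532, 0.2177, 0.4428]
ee_rot: [-3.095, -0.533, 0.002]
wrist_force: [1.0, -0.1, -1.2]
grip_width: 0.0143
```

Request:
drive_tool(xyz=[[0.0003,-0.0343,0],[0.0029,-0.0341,0],[0.0054,-0.0338,0],[0.0079,-0.0334,0],[0,0,0]], turn=[-4.2,-4.2,-4.2,-4.2,0], grip=[-1,-1,-1,-1,-1])

```text
t: 21.25
eef_pos: [0.4866, 0.3495, 0.4427]
ee_rot: [-2.981, -0.984, 0.003]
wrist_force: [0.4, -0.6, -1.7]
grip_width: 0.0136
```

Request:
drive_tool(xyz=[[0,0,0],[0,0,0]], turn=[0,0], grip=[-1,-1])

```text
t: 21.5
eef_pos: [0.4894, 0.3447, 0.4433]
ee_rot: [2.986, 0.972, -0.001]
wrist_force: [-0.3, -0.8, -1.6]
grip_width: 0.0139
```

```bash
python3 - <<'E'
from h import *
s=robot.state(); print(s['wrist_force'],s['ft_torque'])
rows([(.4879,.3468,.3956,36.5,1)])
d=snap('scene','s7'); p=s['eef_pos']; u,v=proj(d,p-[0,0,.26]).astype(int); print(u,v)
for z in (p[2]-.1486,p[2]-.2586): print((proj(d,(p[0],p[1],z))-[u-80,v-60])*5)
print('rim',(proj(d,(.4879,.3468,.087))-[u-80,v-60])*5)
cv2.imwrite('pics/s7c.png',cv2.resize(d['image'][v-60:v+60,u-80:u+80,::-1],None,fx=5,fy=5,interpolation=2))
E
```

```text
[-0.32556241 -0.8441535  -1.55681929] [-0.0309354 -0.0430511 -0.0373754]
now [0.4894 0.3447 0.4433] yaw 36.05 tilt z [-2.0e-04 -1.1e-03 -1.0e+00]
[0.0, -0.0025, 0.0477] -0.45
472 162
[463.08994893 147.26201659]
[401.51138657 301.53168952]
rim [357.25316021 417.82776047]
```

View pics/s7c.png

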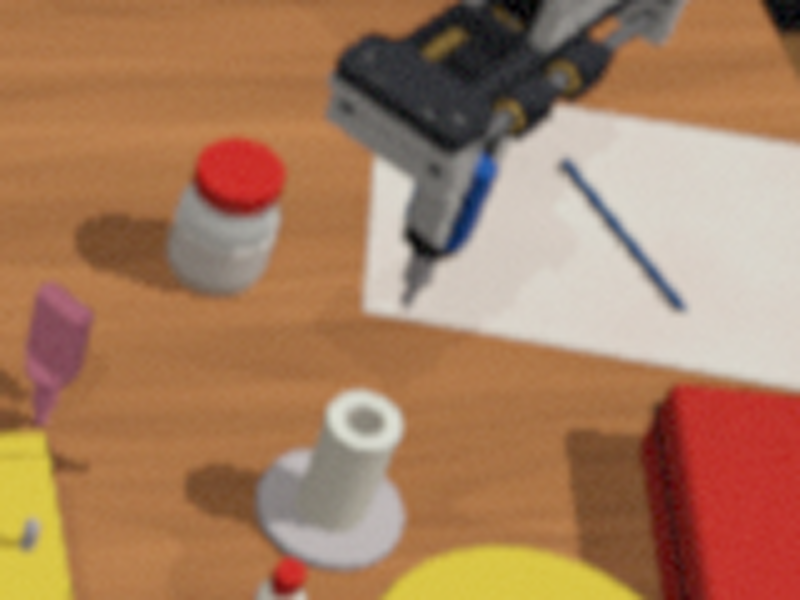

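Request:
drive_tool(xyz=[[0,0,0.02],[0,0,0.02],[0,0,0],[0,0,0],[0,0,0]], turn=[0,0,0,0,0], grip=[-1,-1,-1,-1,-1])

```text
t: 22.18
eef_pos: [0.4891, 0.346, 0.4047]
ee_rot: [-2.986, -0.975, -0.003]
wrist_force: [0.8, -0.6, -1.9]
grip_width: 0.0141
```

```bash
python3 - <<'E'
from h import *
rows([(.4879,.3468,.2965,36.5,6)])
E
```

```text
now [0.4891 0.346  0.4047] yaw 36.16 tilt z [ 0.0015  0.001  -1.    ]
[-0.0001, -0.0002, 0.018] -0.06
[-0.0001, -0.0002, 0.018] -0.06
[-0.0001, -0.0002, 0.018] -0.06
[-0.0001, -0.0002, 0.018] -0.06
[-0.0001, -0.0002, 0.018] -0.06
[-0.0001, -0.0002, 0.018] -0.06
```

Request:
drive_tool(xyz=[[-0.0005,-0.0013,0.015],[0,0,0.02],[0,0,0.02],[0,0,0.02],[0,0,0]], turn=[0,0,0,0,0], grip=[-1,-1,-1,-1,-1])

```text
t: 22.8
eef_pos: [0.4869, 0.3466, 0.3268]
ee_rot: [2.985, 0.976, -0.005]
wrist_force: [0.4, 0.7, -1.4]
grip_width: 0.0135
```

Request:
drive_tool(xyz=[[0,0,0.015],[0,0,0.01],[0,0,0.005],[0,0,0.002],[0,0,0]], turn=[0,0,0,0,0], grip=[-1,-1,-1,-1,-1])

```text
t: 23.42
eef_pos: [0.4877, 0.3468, 0.2968]
ee_rot: [-2.986, -0.976, -0.001]
wrist_force: [-0.8, -0.5, -0.3]
grip_width: 0.0138
```

Request:
drive_tool(xyz=[[0,0,0.001],[0,0,0],[0,0,0],[0,0,0],[0,0,0]], turn=[0,0,0,0,0], grip=[-1,-0.4,0,0,0])

```text
t: 24.05
eef_pos: [0.4877, 0.3468, 0.2958]
ee_rot: [-2.986, -0.975, -0.0]
wrist_force: [0.1, -0.6, 0.3]
grip_width: 0.0465
```

Request:
drive_tool(xyz=[[0,0,-0.015],[0,0,-0.035],[0,0,-0.045],[0,0,-0.035],[0,0,-0.01]], turn=[0,0,0,0,0], grip=[0,0,0,0,0])

```text
t: 24.68
eef_pos: [0.4879, 0.3471, 0.439]
ee_rot: [-2.985, -0.975, -0.008]
wrist_force: [-0.7, 0.2, -0.9]
grip_width: 0.0471
```

```bash
python3 - <<'E'
from h import *
s=robot.state(); print(s['eef_pos'],s['grip_width'],s['joints'].round(2))
d=snap('wrist','w8'); e=snap('scene','s8'); 
u,v=proj(e,(.488,.347,.1)).astype(int); a=cv2.resize(e['image'][v-40:v+40,u-40:u+40,::-1],(400,400),interpolation=2)
u,v=proj(d,(.488,.347,.1)).astype(int); print(u,v,'top', (proj(d,(.488,.3475,.147))-[u-75,v-75])/150*400); b=cv2.resize(d['image'][v-75:v+75,u-75:u+75,::-1],(400,400),interpolation=2)
cv2.imwrite('pics/s8c.png',np.hstack([a,b]))
E
```

```text
[0.48792063 0.34710988 0.43901589] 0.04706418637992154 [-0.54  0.52 -0.19  1.62  0.11  1.   -1.71]
318 201 top [199.83887481 231.34729119]
```

View pics/s8c.png

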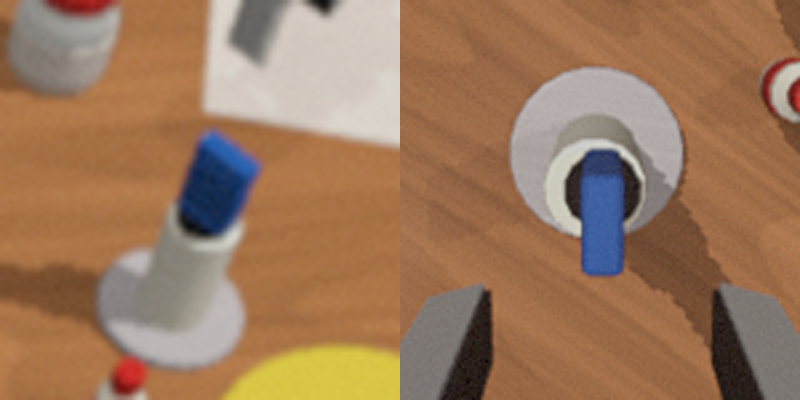

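```bash
python3 - <<'E'
from h import *
rows([(.589,.119,.437,88.6,7)])
E
```

```text
now [0.4877 0.3468 0.4369] yaw 36.18 tilt z [ 0.0018  0.0013 -1.    ]
[-0.0075, 0.0348, -0.0] -7.49
[-0.012, 0.0335, -0.0] -7.49
[-0.0163, 0.0317, -0.0] -7.49
[-0.0203, 0.0293, -0.0] -7.49
[-0.0239, 0.0264, -0.0] -7.49
[-0.0271, 0.0231, -0.0] -7.49
[-0.0299, 0.0193, -0.0] -7.49
```

Request:
drive_tool(xyz=[[-0.0075,0.0348,0],[-0.012,0.0335,0],[-0.0163,0.0317,0],[-0.0203,0.0293,0],[-0.0239,0.0264,0]], turn=[-7.5,-7.5,-7.5,-7.5,-7.5], grip=[0.3,0.3,0.3,0.3,0.3])

```text
t: 25.4
eef_pos: [0.56, 0.1827, 0.4338]
ee_rot: [-2.509, -1.889, 0.005]
wrist_force: [0.1, -0.1, -0.3]
grip_width: 0.0607
```

Request:
drive_tool(xyz=[[-0.0271,0.0231,0],[-0.0299,0.0193,0],[0,0,0],[0,0,0],[0,0,0]], turn=[-7.5,-7.5,0,0,0], grip=[0.3,0.3,0.3,0.3,0.3])

```text
t: 26.02
eef_pos: [0.5884, 0.1207, 0.4353]
ee_rot: [-2.244, -2.197, 0.001]
wrist_force: [0.6, -0.0, -0.3]
grip_width: 0.0613
```

Request:
drive_tool(xyz=[[0,0,0],[0,0,0],[0,0,0]], turn=[0,0,0], grip=[0.3,0.3,0.3])

```text
t: 26.4
eef_pos: [0.589, 0.1193, 0.4358]
ee_rot: [2.246, 2.196, 0.0]
wrist_force: [0.0, -0.1, -0.2]
grip_width: 0.0613
```

```bash
cat >> h.py <<'E'
def tool_frame(s,w):
    return R.from_rotvec(s['ee_rot']).as_matrix().T@(np.array(w)-s['eef_pos'])
def blobs(d,mask,minA=20):
    n,l,st,ce=cv2.connectedComponentsWithStats(mask.astype(np.uint8)); 
    return [(st[i,4],ce[i].round(2),st[i,:4]) for i in range(1,n) if st[i,4]>=minA],l
E
python3 - <<'E'
from h import *
s=robot.state(); d=snap('wrist','w9'); s=robot.state(); print(s['eef_pos'],s['ee_rot'],s['joints'].round(2))
hsv=cv2.cvtColor(d['image'],cv2.COLOR_RGB2HSV)
for n,w in (('deck',(.5915,.1405,.148)),('lid',(.589,.097,.148))):
    u,v=proj(d,w); print(n,'pred',u,v)
    u0,v0=int(u)-40,int(v)-40; roi=hsv[max(v0,0):v0+80,max(u0,0):u0+80]; 
    m=(roi[:,:,1]<90)&(roi[:,:,2]>50)
    for b in blobs(d,m,15)[0]:
        c=b[1]+[max(u0,0),max(v0,0)]; w=atz(d,c,.148); print(b[0],c,b[2],w.round(4),tool_frame(s,w).round(4))
E
```

```text
[0.58903085 0.11922768 0.43579195] [2.24647769e+00 2.19590096e+00 2.10389793e-04] [ 0.01  0.55 -0.41  1.61  0.25  1.03 -0.5 ]
deck pred 318.42079965183274 186.21950683493642
97 [320.16 182.97] [38 31 10 13] [0.593  0.1431 0.148 ] [0.024  0.0033 0.2878]
lid pred 316.6164112717955 237.05584145054712
115 [319.9  233.98] [40 30  9 15] [0.5918 0.0997 0.148 ] [-0.0195  0.0032  0.2878]
35 [282.31 259.91] [ 0 60 15  6] [0.559 0.077 0.148] [-0.0429 -0.0291  0.2878]
33 [322.18 261.82] [42 60 10 11] [0.5933 0.0745 0.148 ] [-0.0447  0.0052  0.2878]
17 [335.06 259.41] [56 60  8  6] [0.6044 0.0764 0.148 ] [-0.0424  0.0162  0.2878]
31 [352.23 261.9 ] [72 60  8 11] [0.6191 0.0738 0.148 ] [-0.0447  0.031   0.2878]
```

```bash
python3 - <<'E'
from h import *
rows([(.427,-.3005,.42,28.5,10),(.427,-.3005,.30,28.5,3)])
E
```

```text
now [0.589  0.1192 0.4358] yaw 88.7 tilt z [ 2.e-04 -0.e+00 -1.e+00]
[-0.0423, -0.0152, 0.0016] 6.02
[-0.0437, -0.0107, 0.0016] 6.02
[-0.0446, -0.0061, 0.0016] 6.02
[-0.045, -0.0014, 0.0016] 6.02
[-0.0449, 0.0034, 0.0016] 6.02
[-0.0443, 0.008, 0.0016] 6.02
[-0.0432, 0.0126, 0.0016] 6.02
[-0.0416, 0.0171, 0.0016] 6.02
[-0.0396, 0.0214, 0.0016] 6.02
[-0.0371, 0.0254, 0.0016] 6.02
[-0.0, -0.0, 0.04] -0.0
[-0.0, -0.0, 0.04] -0.0
[-0.0, -0.0, 0.04] -0.0
```

Request:
drive_tool(xyz=[[-0.0423,-0.0152,0.0015],[-0.0437,-0.0107,0.0015],[-0.0446,-0.0061,0.0015],[-0.045,-0.0014,0.0015],[-0.0449,0.0034,0.0015]], turn=[6,6,6,6,6], grip=[0.3,0.3,0.3,0.3,0.3])

```text
t: 27.08
eef_pos: [0.5076, -0.0922, 0.4284]
ee_rot: [2.741, 1.534, 0.001]
wrist_force: [0.1, 0.0, -0.3]
grip_width: 0.0612
```

Request:
drive_tool(xyz=[[-0.0443,0.008,0.0015],[-0.0432,0.0126,0.0015],[-0.0416,0.0171,0.0015],[-0.0396,0.0214,0.0015],[-0.0371,0.0254,0.0015]], turn=[6,6,6,6,6], grip=[0.3,0.3,0.3,0.3,0.3])

```text
t: 27.7
eef_pos: [0.427, -0.3022, 0.4209]
ee_rot: [3.045, 0.773, 0.001]
wrist_force: [0.2, 0.4, 0.2]
grip_width: 0.0611
```

Request:
drive_tool(xyz=[[0,0,0.05],[0,0,0.05],[0,0,0.02],[0,0,0],[0,0,0]], turn=[0,0,0,0,0], grip=[0.3,0.3,0.3,0.3,0.3])

```text
t: 28.32
eef_pos: [0.4281, -0.3012, 0.3016]
ee_rot: [3.042, 0.778, 0.002]
wrist_force: [-0.1, -0.5, 0.5]
grip_width: 0.0608
```

Request:
drive_tool(xyz=[[0,0,0],[0,0,0]], turn=[0,0], grip=[0.3,0.3])

```text
t: 28.58
eef_pos: [0.4279, -0.3011, 0.3016]
ee_rot: [3.042, 0.778, 0.002]
wrist_force: [0.5, -0.1, 0.1]
grip_width: 0.0611
```

```bash
cat > pl.py <<'E'
from h import *
import sys
d=snap('wrist',sys.argv[1]); s=robot.state(); print(s['eef_pos'],s['ee_rot'],s['joints'].round(2))
M=R.from_rotvec(s['ee_rot']).as_matrix(); print('tool yaw',np.degrees(np.arctan2(M[1,0],M[0,0])))
u,v=proj(d,(.427,-.3005,.005)).astype(int); print(u,v); r=110; u0,v0=max(u-r,0),max(v-r,0)
hsv=cv2.cvtColor(d['image'],cv2.COLOR_RGB2HSV)[v0:v+r,u0:u+r]
g=((hsv[:,:,1]<70)&(hsv[:,:,2]>90)).astype(np.uint8)
red=((hsv[:,:,0]<6)|(hsv[:,:,0]>174))&(hsv[:,:,1]>150)&(hsv[:,:,2]>60)
for nm,m,z,mn in (('grey',g,.005,300),('red',red,.06,100)):
    bl,l=blobs(d,m,mn)
    for b in bl:
        print(nm,b[0],b[1]+[u0,v0],b[2]+[u0,v0,0,0],atz(d,b[1]+[u0,v0],z).round(4))
np.savez('pics/plm.npz',g=g,red=red,o=[u0,v0])
E
python3 pl.py w10
```

```text
[ 0.42779722 -0.30107172  0.30144358] [3.04259790e+00 7.77843174e-01 1.59428584e-03] [ 0.62  0.6  -0.08  1.97  0.09  0.58 -0.6 ]
tool yaw 28.681163744495414
316 210
grey 2798 [316.7  202.28] [297 160  42  92] [ 0.4334 -0.2968  0.005 ]
grey 1403 [231.56 265.84] [206 232  56  72] [ 0.346  -0.2581  0.005 ]
grey 1548 [403.95 267.42] [376 232  50  72] [ 0.4184 -0.3937  0.005 ]
grey 535 [306.33 317.78] [206 314 204   6] [ 0.3323 -0.341   0.005 ]
red 723 [316.54 218.28] [309 194  16  48] [ 0.4346 -0.2962  0.06  ]
```

```bash
cat > pl2.py <<'E'
from h import *
import sys
d=load(sys.argv[1]); s=robot.state(); m=np.load('pics/plm.npz'); o=m['o']
for nm,z,mn in (('g',.005,2000),('red',.06,400)):
    n,l,st,ce=cv2.connectedComponentsWithStats(m[nm].astype(np.uint8)); i=1+np.argmax(st[1:,4]) if nm=='red' else [k for k in range(1,n) if st[k,4]>mn][0]
    pts=np.argwhere(l==i)[:,::-1].astype(np.float32)+o
    bx=cv2.boxPoints(cv2.minAreaRect(pts)); W=np.array([atz(d,p,z) for p in bx]); T=np.array([tool_frame(s,w) for w in W])
    e=W[1]-W[0],W[2]-W[1]; L=[np.linalg.norm(q) for q in e]; k=e[int(np.argmax(L))]
    print(nm,bx.round(1).tolist(),'L',np.round(L,4),'long yaw',np.degrees(np.arctan2(k[1],k[0])),'ctr',W.mean(0).round(4),'tool',T.mean(0).round(4))
    # holes
    if nm=='g':
        f=cv2.morphologyEx((l==i).astype(np.uint8),cv2.MORPH_CLOSE,np.ones((1,1)))
        cs,h=cv2.findContours(f,cv2.RETR_CCOMP,cv2.CHAIN_APPROX_NONE)
        for c,hh in zip(cs,h[0]):
            if hh[3]>=0 and cv2.contourArea(c)>15:
                q=c.reshape(-1,2).mean(0)+o; w=atz(d,q,.0035); print('hole',cv2.contourArea(c),q,w.round(4),tool_frame(s,w).round(4))
E
python3 pl2.py w10
```

```text
Traceback (most recent call last):
  File "pl2.py", line 7, in <module>
    bx=cv2.boxPoints(cv2.minAreaRect(pts)); W=np.array([atz(d,p,z) for p in bx]); T=np.array([tool_frame(s,w) for w in W])
                     ~~~~~~~~~~~~~~~^^^^^
cv2.error: OpenCV(4.12.0) /io/opencv/modules/imgproc/src/convhull.cpp:143: error: (-215:Assertion failed) total >= 0 && (depth == CV_32F || depth == CV_32S) in function 'convexHull'
```

```bash
sed -i 's/+o$/+o.astype(np.float32)/; s/minAreaRect(pts)/minAreaRect(pts.astype(np.float32))/' pl2.py; python3 pl2.py w10
```

```text
g [[297.0, 160.0], [338.0, 160.0], [338.0, 251.0], [297.0, 251.0]] L [0.0338 0.0799] long yaw -150.51331712123252 ctr [ 0.4301 -0.2994  0.005 ] tool [ 0.0026 -0.0008  0.2964]
hole 848.0 [316.75       218.40322581] [ 0.4206 -0.3038  0.0035] [-0.0079 -0.0015  0.2979]
hole 154.5 [317.20512821 181.17948718] [ 0.4493 -0.2886  0.0035] [ 0.0247 -0.001   0.298 ]
red [[309.0, 194.0], [324.0, 194.0], [324.0, 241.0], [309.0, 241.0]] L [0.0101 0.0336] long yaw -151.07984136644552 ctr [ 0.4349 -0.296   0.06  ] tool [ 0.0084 -0.0014  0.2414]
```

Request:
drive_tool(xyz=[[0,0,0.025],[0,0,0.03],[0,0,0.02],[0,0,0.01],[0,0,0]], turn=[-0.5,0,0,0,0], grip=[0.3,0.3,0.3,0.3,0.3])

```text
t: 29.25
eef_pos: [0.4276, -0.3009, 0.2155]
ee_rot: [-3.04, -0.791, 0.001]
wrist_force: [0.3, 0.2, 0.8]
grip_width: 0.0613
```

Request:
drive_tool(xyz=[[0,0,0],[0,0,0],[0,0,0],[0,0,0],[0,0,0]], turn=[0,0,0,0,0], grip=[-1,-1,-1,-1,-1])

```text
t: 29.88
eef_pos: [0.4276, -0.301, 0.2158]
ee_rot: [3.04, 0.791, 0.0]
wrist_force: [0.3, 0.2, -0.9]
grip_width: 0.0147
```

Request:
drive_tool(xyz=[[0,0,0],[0,0,0],[0,0,0],[0,0,0],[0,0,0]], turn=[0,0,0,0,0], grip=[-1,-1,-1,-1,-1])

```text
t: 30.5
eef_pos: [0.4276, -0.3009, 0.2157]
ee_rot: [-3.04, -0.791, 0.0]
wrist_force: [-0.3, 0.5, 2.3]
grip_width: 0.0118
```

Request:
drive_tool(xyz=[[0,0,-0.01],[0,0,-0.02],[0,0,-0.02],[0,0,0],[0,0,0]], turn=[0,0,0,0,0], grip=[-1,-1,-1,-1,-1])

```text
t: 31.12
eef_pos: [0.4274, -0.3009, 0.2654]
ee_rot: [-3.04, -0.791, 0.001]
wrist_force: [-0.2, -0.1, -0.7]
grip_width: 0.012
```

```bash
python3 - <<'E'
from h import *
d=snap('wrist','w11'); s=robot.state(); print(s['eef_pos'],s['grip_width'],s['wrist_force'])
hsv=cv2.cvtColor(d['image'],cv2.COLOR_RGB2HSV)
g=((hsv[:,:,1]<70)&(hsv[:,:,2]>90)).astype(np.uint8)
for b in blobs(d,g,200)[0]: print('g',b)
red=((hsv[:,:,0]<6)|(hsv[:,:,0]>174))&(hsv[:,:,1]>150)&(hsv[:,:,2]>60)
for b in blobs(d,red,100)[0]: print('r',b)
M=R.from_rotvec(s['ee_rot']).as_matrix()
for y in (-40,-22,22,40): print(y,proj(d,s['eef_pos']+M@np.array([y/1000,0,.212])))
for y in (.022,): print(proj(d,s['eef_pos']+M@np.array([y,.006,.212])))
E
```

```text
[ 0.42732949 -0.30079074  0.26510199] 0.012037065550697284 [-0.45024381 -0.34031186 -1.65068646]
g (np.int32(22871), array([ 47.21, 173.03]), array([  0,  45, 101, 260], dtype=int32))
g (np.int32(4765), array([318.03, 221.48]), array([276, 174,  86, 114], dtype=int32))
g (np.int32(3928), array([617.38, 263.37]), array([576, 199,  64, 108], dtype=int32))
g (np.int32(6146), array([121.77, 341.23]), array([ 10, 305, 170,  87], dtype=int32))
g (np.int32(964), array([321.45, 327.01]), array([294, 315,  55,  24], dtype=int32))
g (np.int32(1663), array([508.33, 327.18]), array([463, 315, 107,  24], dtype=int32))
g (np.int32(1511), array([560.14, 366.06]), array([534, 341,  61,  50], dtype=int32))
g (np.int32(459), array([316.97, 376.72]), array([294, 367,  49,  15], dtype=int32))
r (np.int32(2059), array([318.04, 265.33]), array([304, 222,  28,  83], dtype=int32))
-40 [318.24336228 303.65964595]
-22 [318.24452669 277.62752957]
22 [318.24758365 209.28455024]
40 [318.2489288  179.21170746]
[328.36482539 209.28448693]
```

```bash
python3 - <<'E'
from h import *
d=load('w11'); s=robot.state()
hsv=cv2.cvtColor(d['image'],cv2.COLOR_RGB2HSV)
g=((hsv[:,:,1]<70)&(hsv[:,:,2]>90))
for v in (173,176,180,190,195,200,205,210,215,220): 
    r=np.where(g[v,270:370])[0]+270; br=np.where(np.diff(r)>1)[0]; print(v,r[:1],[(r[i],r[i+1]) for i in br],r[-1:])
zt=s['eef_pos'][2]-.2157+.005
def T(p,z=zt): return tool_frame(s,atz(d,p,z)).round(4)
f=(~g[174:232,282:354]).astype(np.uint8)
for b in blobs(d,f,15)[0]:
    p=b[1]+[282,174]; print(b[0],p,b[2],T(p),T(p,zt-.002))
print('far edge',T((318,173.5)))
E
```

```text
173 [] [] []
176 [289] [] [348]
180 [289] [] [347]
190 [289] [] [347]
195 [289] [] [347]
200 [289] [(np.int64(309), np.int64(327))] [347]
205 [289] [(np.int64(308), np.int64(328))] [347]
210 [290] [(np.int64(310), np.int64(326))] [347]
215 [290] [] [347]
220 [290] [] [346]
432 [285.24 203.39] [ 0  0  8 58] [ 0.0259 -0.0194  0.2107] [ 0.0254 -0.0196  0.2127]
360 [350.38 203.26] [65  0  7 58] [0.026  0.0188 0.2107] [0.0255 0.019  0.2127]
274 [318.08 204.13] [27 22 19 18] [ 2.550e-02 -1.000e-04  2.107e-01] [ 2.500e-02 -1.000e-04  2.127e-01]
200 [318.1  226.66] [26 48 21 10] [ 1.160e-02 -1.000e-04  2.107e-01] [ 1.100e-02 -1.000e-04  2.127e-01]
far edge [ 4.350e-02 -1.000e-04  2.107e-01]
```

```bash
python3 - <<'E'
from h import *
rows([(.4273,-.3008,.43,29.2,4),(.5925,.1187,.43,88.5,11)])
E
```

```text
now [ 0.4273 -0.3008  0.2651] yaw 29.18 tilt z [-1.e-03  6.e-04 -1.e+00]
[-0.0, -0.0, -0.0412] -0.0
[-0.0, -0.0, -0.0412] -0.0
[-0.0, -0.0, -0.0412] -0.0
[-0.0, -0.0, -0.0412] -0.0
[0.0317, -0.026, -0.0] -5.39
[0.034, -0.0229, -0.0] -5.39
[0.036, -0.0196, -0.0] -5.39
[0.0377, -0.0161, -0.0] -5.39
[0.039, -0.0125, -0.0] -5.39
[0.04, -0.0088, -0.0] -5.39
[0.0407, -0.005, -0.0] -5.39
[0.041, -0.0011, -0.0] -5.39
[0.0409, 0.0027, -0.0] -5.39
[0.0405, 0.0066, -0.0] -5.39
[0.0397, 0.0103, -0.0] -5.39
```

Request:
drive_tool(xyz=[[0,0,-0.041],[0,0,-0.041],[0,0,-0.041],[0,0,-0.041],[0.0317,-0.026,0]], turn=[0,0,0,0,-5.4], grip=[-1,-1,-1,-1,-1])

```text
t: 31.8
eef_pos: [0.4424, -0.2655, 0.4319]
ee_rot: [2.996, 0.926, 0.004]
wrist_force: [1.2, 0.8, -2.3]
grip_width: 0.0116
```

Request:
drive_tool(xyz=[[0.034,-0.0229,0],[0.036,-0.0196,0],[0.0377,-0.0161,0],[0.039,-0.0125,0],[0.04,-0.0088,0]], turn=[-5.4,-5.4,-5.4,-5.4,-5.4], grip=[-1,-1,-1,-1,-1])

```text
t: 32.42
eef_pos: [0.5177, -0.0709, 0.4287]
ee_rot: [-2.695, -1.612, 0.002]
wrist_force: [-0.3, 0.4, -1.5]
grip_width: 0.0121
```

Request:
drive_tool(xyz=[[0.0407,-0.005,0],[0.041,-0.0011,0],[0.0409,0.0027,0],[0.0405,0.0066,0],[0.0397,0.0103,0]], turn=[-5.4,-5.4,-5.4,-5.4,-5.4], grip=[-1,-1,-1,-1,-1])

```text
t: 33.05
eef_pos: [0.5927, 0.1199, 0.4284]
ee_rot: [-2.245, -2.196, 0.003]
wrist_force: [1.6, -0.9, -2.4]
grip_width: 0.0121
```

Request:
drive_tool(xyz=[[0,0,0.015],[0,0,0.015],[0,0,0],[0,0,0],[0,0,0]], turn=[0,0,0,0,0], grip=[-1,-1,-1,-1,-1])

```text
t: 33.67
eef_pos: [0.5926, 0.1183, 0.4003]
ee_rot: [2.249, 2.192, 0.001]
wrist_force: [0.6, 0.3, -0.8]
grip_width: 0.0121
```

```bash
python3 - <<'E'
from h import *
rows([(.5925,.1187,.395,88.5,1)])
d=snap('wrist','w12'); s=robot.state(); print(s['eef_pos'],s['wrist_force'])
M=R.from_rotvec(s['ee_rot']).as_matrix()
for n,w in (('deck top',(.5930+.0003,.1431,.157)),('deck mid',(.593,.1431,.148))): print(n,'pred px',proj(d,w))
i=d['image'].astype(int); hsv=cv2.cvtColor(d['image'],cv2.COLOR_RGB2HSV)
print(s['t'])
cv2.imwrite('pics/w12c.png',cv2.resize(d['image'][165:250,270:370,::-1],None,fx=6,fy=6))
for v in range(190,222,2): print(v,' '.join(f"{hsv[v,u,0]//2:02d}{'*' if hsv[v,u,1]<70 else '.' }{hsv[v,u,2]//26}" for u in range(302,336,2)))
E
```

```text
now [0.5926 0.1183 0.4003] yaw 88.53 tilt z [ 0.0012  0.     -1.    ]
[0.0004, -0.0001, 0.0053] 0.03
[0.59257977 0.11848362 0.40033278] [-0.23093406  0.1247388  -1.12396688]
deck top pred px [315.29987881 192.70918645]
deck mid pred px [314.96499079 190.21157678]
33.725
190 13*6 13*6 15*6 15*6 17*6 12*6 16*6 15*6 12*6 12*6 13*6 15*6 16*6 12*6 15*6 11*6 12*6
192 13*6 15*6 10*6 13*6 17*6 13*7 15*6 10*7 10*7 13*7 15*6 13*6 15*6 15*6 13*7 13*6 12*6
194 13*6 15*6 11*7 15*6 16*6 15*7 13*6 13*6 15*5 12*5 15*6 15*6 13*6 12*6 15*7 15*6 11*6
196 16*6 13*6 13*7 13*6 16*6 12*5 09*4 88*4 10.4 13.7 12.7 11*5 15*6 15*6 13*6 11*6 16*7
198 13*7 11*6 14*6 13*6 12*5 11.6 11.5 11.5 13.7 13.7 13.7 13.7 12*6 12*6 13*6 15*6 15*6
200 12*7 13*6 13*6 15*6 11.5 11.6 12.6 12.7 13.7 13.7 13.7 13.7 13.7 11*5 11*7 13*7 15*7
202 15*6 12*6 15*6 11*5 11.5 11.6 12.6 13.7 13.7 13.7 13.7 13.7 13.7 12.6 15*6 13*6 12*7
204 12*6 11*7 15*6 13*5 11.5 11.6 12.6 13.7 13.7 13.7 13.7 13.7 13.7 12.6 12*6 13*6 15*7
206 15*6 12*6 11*6 09*5 11.6 12.7 13.7 13.7 13.7 13.7 13.7 13.7 13.7 12.5 10*6 15*7 13*6
208 15*6 13*6 16*6 10*6 11.5 13.7 13.7 13.7 13.7 13.7 13.7 13.7 13.7 08*5 11*6 13*6 13*6
210 11*6 11*6 13*6 15*6 11*5 11.5 11.6 11.6 11.6 11.6 11.6 11.6 10*4 12*6 11*6 15*6 12*7
212 13*6 11*6 13*6 17*6 12*6 15*5 10.5 11.6 11.6 11.6 11.5 09*4 17*6 13*6 11*7 12*7 15*6
214 15*7 13*6 13*6 13*6 11*6 13*6 12*6 15*5 12*5 12*5 10*6 15*6 11*6 13*6 13*6 11*6 12*6
216 15*6 09*6 13*6 13*6 09*6 12*6 13*6 13*6 13*6 10*6 15*6 13*6 13*6 15*6 15*6 13*6 12*7
218 13*7 13*6 13*6 15*6 16*6 15*6 13*6 15*6 11*6 15*6 15*6 10*6 15*6 15*6 15*6 13*6 13*6
220 15*6 13*6 15*6 13*6 15*7 15*7 19*6 19*7 19*7 19*6 15*7 21*7 19*6 13*6 15*6 12*6 13*6
```

```bash
python3 - <<'E'
from h import *
S={'w1':([0.48705479,0.34842222,0.41995473],[-2.978,-.99,.001]),'w9':([0.58903085,0.11922768,0.43579195],[2.24647769,2.19590096,0.00021]),'w10':([0.42779722,-0.30107172,0.30144358],[3.0425979,.777843174,.0015943]),'w11':([0.42732949,-0.30079074,0.26510199],[-3.04,-.791,.001]),'w12':(robot.state()['eef_pos'],robot.state()['ee_rot'])}
for n,(p,r) in S.items():
    d=load(n); M=R.from_rotvec(r).as_matrix(); c=ray(d,(0,0))[0]; Rc=R.from_rotvec(d['rvec']).as_matrix()
    print(n,(M.T@(c-p)).round(4),(R.from_matrix(Rc@M).as_rotvec(degrees=True)).round(2))
E
```

```text
w1 [ 0.0712 -0.0027  0.0211] [ 10.72  10.71 -89.52]
w9 [0.0696 0.0016 0.0211] [ 10.73  10.68 -89.53]
w10 [ 0.0704 -0.0001  0.0209] [ 10.69  10.7  -89.53]
w11 [ 0.0704 -0.0001  0.0208] [ 10.68  10.7  -89.52]
w12 [0.0693 0.0017 0.0211] [ 10.73  10.69 -89.55]
```

Request:
drive_tool(xyz=[[0.0007,-0.0019,0.006],[0,0,0.01],[0,0,0.005],[0,0,0],[0,0,0]], turn=[0,0,0,0,0], grip=[-1,-1,-1,-1,-1])

```text
t: 34.35
eef_pos: [0.5907, 0.1196, 0.3787]
ee_rot: [2.249, 2.194, 0.0]
wrist_force: [-0.2, -0.2, -1.7]
grip_width: 0.0118
```

```bash
cat > hole.py <<'E'
from h import *
import sys
d=snap('wrist',sys.argv[1]); s=robot.state(); print(s['eef_pos'],s['ee_rot'],s['wrist_force'])
hsv=cv2.cvtColor(d['image'],cv2.COLOR_RGB2HSV)
dl=np.array([.0017,.00096,0])
print('pin top pred',proj(d,np.array([.5913,.1421,.159])+dl),proj(d,np.array([.5913,.1421,.154])+dl))
for v in range(192,218,2): print(v,' '.join(f"{hsv[v,u,0]//2:02d}{'*' if hsv[v,u,1]<70 else '.' }{hsv[v,u,2]//26}" for u in range(304,334,2)))
E
python3 hole.py w13
```

```text
[0.59069825 0.11963904 0.37888666] [2.24862613e+00 2.19364123e+00 7.81778875e-04] [-0.49867005 -0.11115505 -1.84486277]
pin top pred [318.10766553 202.42344491] [318.10533403 200.62755769]
192 13*6 15*6 15*6 13*6 12*6 13*6 13*6 15*6 15*6 11*6 13*6 12*6 15*6 13*6 13*6
194 12*6 15*6 13*6 12*6 15*6 13*6 10*6 12*5 15*5 17*6 10*6 15*6 16*6 13*6 12*7
196 15*6 13*6 13*6 15*6 13*5 06*4 06*3 05*3 04*3 09*4 15*5 11*6 13*6 11*6 15*6
198 13*6 16*6 13*6 13*5 11.4 01*3 09*3 10*3 01*3 04*3 11.4 12*5 13*6 13*7 13*6
200 15*6 11*7 15*6 11.5 10.4 05*4 03*3 07*4 07*3 07*3 10.4 11.5 10*5 13*6 13*6
202 13*6 12*6 12*5 11.5 10.4 06*4 01*6 00*6 04*6 04*3 10.4 11.5 11.5 13*6 13*6
204 13*6 13*6 12*5 11.5 11.5 88*4 04*5 02*6 04*5 06*3 11.5 11.5 11.5 16*6 11*7
206 13*6 16*6 11*5 11.5 11.5 11.5 09*4 00*4 09*4 11.5 11.5 11.5 10*5 12*6 13*6
208 18*6 15*6 15*5 11.5 11.5 12.5 11.5 12.5 11.5 11.5 11.5 11.5 12*5 10*6 15*6
210 13*6 12*6 15*6 11*5 11.5 11.5 11.5 11.5 11.5 11.5 11.5 11*4 18*6 15*6 16*6
212 13*6 13*6 12*6 15*6 10*5 10.5 11.5 11.5 11.5 11.5 10*4 16*6 13*6 15*6 15*6
214 13*6 12*6 13*6 13*6 15*6 11*6 10*5 08*5 10*5 15*6 15*6 12*6 13*6 13*6 16*6
216 15*6 12*7 13*6 13*6 11*6 11*6 15*6 15*6 11*6 15*6 10*6 17*6 13*6 13*6 15*6
```

Request:
drive_tool(xyz=[[-0.0009,0,0],[0,0,0.004],[0,0,0.004],[0,0,0.002],[0,0,0]], turn=[0,0,0,0,0], grip=[-1,-1,-1,-1,-1])

```text
t: 35.02
eef_pos: [0.5905, 0.1187, 0.3684]
ee_rot: [-2.248, -2.194, 0.001]
wrist_force: [0.2, -0.2, -2.1]
grip_width: 0.0116
```

```bash
python3 hole.py w14
```

```text
[0.59052612 0.11870618 0.36856973] [-2.24851954e+00 -2.19380101e+00  2.00551672e-04] [ 0.49671797  0.13892794 -1.18760844]
pin top pred [318.663147   204.70038773] [318.65288757 202.75373995]
192 10*6 13*6 13*6 13*6 13*6 15*6 20*6 13*6 12*6 13*6 13*6 16*6 11*6 13*6 15*6
194 13*6 13*6 12*6 15*6 15*6 11*6 15*6 17*5 13*5 15*6 11*6 13*6 15*6 11*6 13*6
196 16*6 13*6 15*6 16*6 11*5 07*4 06*3 06*4 07*4 09*3 12*5 17*6 15*6 13*6 13*6
198 16*6 13*6 17*6 12*5 11.5 00*4 03*5 07*5 01*5 03*3 09*3 11*5 17*6 13*7 13*6
200 12*6 15*6 13*6 11.5 11.5 03*5 06*5 06*5 05*5 04*5 04*5 11.5 10*5 15*6 13*6
202 15*6 15*6 11*5 11.5 10.5 01*5 07*5 87*5 06*5 03*5 06*5 11.5 11.5 09*6 15*6
204 15*6 13*6 11*5 11.5 11.5 00*4 04*5 01*6 05*6 04*4 07*4 11.5 10.5 15*6 13*6
206 15*6 13*6 12*5 11.5 11.5 01*4 05*5 04*6 01*6 04*4 10.4 11.5 11*5 15*6 13*6
208 13*6 15*6 15*5 11.5 11.5 11.5 02*4 02*4 04*4 10.4 11.5 11.5 20*5 11*6 12*6
210 15*6 13*6 12*6 10*5 11.5 11.5 11.5 12.5 11.5 11.5 11.5 10*4 11*6 11*7 13*6
212 16*6 13*6 13*6 13*6 17*5 10*4 11.5 11.5 11.5 11.5 12*4 15*6 15*6 13*6 12*6
214 12*6 17*6 15*6 12*6 10*6 11*6 13*5 09*5 07*5 15*6 13*6 17*6 13*6 11*6 13*6
216 15*6 13*6 13*6 09*6 10*6 11*6 13*6 13*6 15*6 19*6 11*6 13*6 13*6 12*6 15*6
```

Request:
drive_tool(xyz=[[0,0,0.004],[0,0,0.004],[0,0,0.003],[0,0,0],[0,0,0]], turn=[0,0,0,0,0], grip=[-1,-1,-1,-1,-1])

```text
t: 35.7
eef_pos: [0.5906, 0.1187, 0.3577]
ee_rot: [2.249, 2.194, 0.0]
wrist_force: [0.2, -0.2, -2.9]
grip_width: 0.0119
```

Request:
drive_tool(xyz=[[0,0,0.002],[0,0,0.002],[0,0,0.001],[0,0,0],[0,0,0]], turn=[0,0,0,0,0], grip=[-1,-1,-1,-1,-1])

```text
t: 36.33
eef_pos: [0.5905, 0.1187, 0.3528]
ee_rot: [2.249, 2.194, 0.0]
wrist_force: [-0.8, 0.7, 0.4]
grip_width: 0.0118
```

Request:
drive_tool(xyz=[[0,0,0],[0,0,0],[0,0,0],[0,0,0],[0,0,0]], turn=[0,0,0,0,0], grip=[-0.5,0,0,0,0])

```text
t: 36.95
eef_pos: [0.5905, 0.1187, 0.3527]
ee_rot: [2.249, 2.194, -0.0]
wrist_force: [-0.3, 0.4, -0.4]
grip_width: 0.047
```

Request:
drive_tool(xyz=[[0,0,-0.01],[0,0,-0.03],[0,0,-0.04],[0,0,-0.005],[0,0,0]], turn=[0,0,0,0,0], grip=[0,0,0,0,0])

```text
t: 37.58
eef_pos: [0.5904, 0.1186, 0.438]
ee_rot: [2.248, 2.193, 0.0]
wrist_force: [0.9, -0.2, -1.1]
grip_width: 0.0472
```

Request:
drive_tool(xyz=[[0,0,0],[0,0,0],[0,0,0]], turn=[0,0,0], grip=[0,0,0])

```text
t: 37.95
eef_pos: [0.5905, 0.1186, 0.437]
ee_rot: [-2.248, -2.193, 0.002]
wrist_force: [-0.3, 0.2, 0.1]
grip_width: 0.0468
```

```bash
python3 - <<'E'
from h import *
d=snap('wrist','w15'); s=robot.state(); print(s['eef_pos'],s['wrist_force'],s['grip_width'])
hsv=cv2.cvtColor(d['image'],cv2.COLOR_RGB2HSV)
dl=np.array([.0017,.00096,0]); print('mid pred',proj(d,np.array([.5907,.1204,.142])+dl))
for y in (-.04,-.022,.022,.04): print(y,proj(d,np.array([.5907+y*.026,.1204+y,.142])+dl).round(1))
g=((hsv[:,:,1]<70)&(hsv[:,:,2]>40)).astype(np.uint8)
for b in blobs(d,g[100:300,250:390],100)[0]: print(b[0],b[1]+[250,100],b[2]+[250,100,0,0])
u,v=proj(d,np.array([.5907+.0006,.1204+.022,.142])+dl).astype(int)
for vv in range(v-20,v+18,2): print(vv,' '.join(f"{'*' if hsv[vv,uu,1]<70 else '.' }{hsv[vv,uu,2]//26}" for uu in range(u-28,u+30,2)))
E
```

```text
[0.59048598 0.11865789 0.43714334] [ 0.65439778 -0.62074138  0.10076132] 0.047428179560996264
mid pred [318.71665059 206.07319527]
-0.04 [318.6 250.5]
-0.022 [318.7 230.8]
0.022 [318.8 180.4]
0.04 [318.8 158.6]
2848 [318.78 201.7 ] [298 160  42  92]
811 [258.05 257.93] [250 233  24  67]
933 [379.7  259.33] [363 233  27  67]
109 [342.19 261.82] [327 256  32  11]
127 [348.9  278.82] [330 276  37   9]
101 [347.41 296.9 ] [331 295  34   5]
160 .8 .8 .8 .8 .7 *6 *6 *6 *7 *7 *7 *7 *7 *7 *7 *7 *7 *7 *7 *7 *7 *7 *7 *7 *7 .8 .8 .8 .8
162 .8 .8 .8 .8 .7 *7 *7 *7 *7 *7 *7 *7 *7 *7 *7 *7 *7 *7 *7 *7 *7 *7 *7 *7 *7 .8 .8 .7 .7
164 .8 .8 .8 .8 *6 *7 *7 *7 *7 *7 *7 *7 *7 *7 *7 *7 *7 *7 *7 *7 *7 *7 *7 *7 *7 .8 .8 .8 .8
166 .8 .8 .8 .8 .6 *7 *7 *7 *7 *7 *7 *7 *7 *7 *7 *7 *7 *7 *7 *7 *7 *7 *7 *7 *7 .8 .8 .8 .8
168 .8 .7 .8 .8 .6 *7 *7 *7 *7 *7 *7 *7 *7 *7 *7 *7 *7 *7 *7 *7 *7 *7 *7 *7 *7 .8 .8 .8 .8
170 .8 .8 .8 .7 *6 *7 *7 *7 *7 *7 *7 *7 *7 *7 *7 *7 *7 *7 *7 *7 *7 *7 *7 *7 *7 .8 .8 .8 .8
172 .8 .8 .8 .7 *6 *7 *7 *7 *7 *7 *7 *7 *7 *7 *7 *7 *7 *7 *7 *7 *7 *7 *7 *7 *7 .8 .8 .8 .8
174 .8 .8 .8 .7 *6 *7 *
[... 368 characters left out ...]
 *7 *7 *7 .7 .7 *5 *6 *6 *6 .7 *6 *7 *7 *7 *7 *7 *7 .8 .8 .8 .8
184 .8 .8 .8 .8 .8 *7 *7 *7 *7 *7 *7 *6 .5 *5 *7 *7 *5 .6 *6 *7 *7 *7 *7 *7 *7 .8 .8 .8 .8
186 .8 .8 .8 .8 .7 *7 *7 *7 *7 *7 *7 *6 *4 *4 *6 *5 *4 *5 *7 *7 *7 *7 *7 *7 *7 .8 .8 .8 .8
188 .8 .8 .8 .8 .7 *7 *7 *7 *7 *7 *7 *6 *4 *4 *4 *4 *6 *7 *7 *7 *7 *7 *7 *7 *7 .8 .8 .8 .8
190 .8 .7 .8 .8 .6 *7 *7 *7 *7 *7 *6 *5 *5 *5 *5 *7 *7 *7 *7 *7 *7 *7 *7 *7 *7 .8 .8 .8 .8
192 .8 .8 .8 .8 .6 *7 *7 *7 *7 *7 *7 *5 *5 *4 *4 *7 *7 *7 *7 *7 *7 *7 *7 *7 *7 .8 .8 .8 .8
194 .8 .8 .8 .8 .6 *7 *7 *7 *7 *7 *7 .4 .5 .5 .5 .5 .5 .5 *7 *7 *7 *7 *7 *7 *7 .8 .8 .8 .8
196 .7 .8 .8 .8 .6 *7 *7 *7 *7 *7 *7 .4 .5 .5 .5 .5 .5 .5 *6 *7 *7 *7 *7 *7 *7 .8 .8 .8 .8
```

```bash
python3 -c "
from h import *
print(robot.close_job())"
```

```text
the job is handed in; nothing more can be done
None
```

The sharps bin is closed and locked, and I handed the job in at about 38 s of the 72 s allowed. No verdict is reported, so this rests on my own checks.

**What I did**
- I took the key from its holder and pressed its nose on the plain end of the lid.
- I drew it over the panel until it dropped into a groove about 11 mm towards the pin from the lid's centre. The upward force fell from about +2 N to −1.3 N, which is the free-hanging value.
- After a pause there, I pushed the lid to its stop and stood the key back in its holder. I then set the plate over both pins.

**Last checks**
- **Lid:** a close view showed its edge against the deck. The pins measured 43.4 mm apart, against 44 mm expected when shut.
- **Key:** it stood upright in the holder in both camera views.
- **Plate:** its underside reached 0.137 m as contact began, and it looks the same size from above as it did lying flat. The deck pin is inside its hole. I did not see the lid pin's hole directly, but inferred it from the plate lying flat.
- **Robot:** the gripper was open and clear above everything at hand-in.

**What disagreed or was less certain**
- Positions from the wrist camera and the arm's own reading differed by about 2 mm. I corrected for this by lining the deck pin up inside the plate's hole.
- During the pause in the groove, a sideways force of about 6 N built up. The lid moved little by eye; I did not measure its shift against the 6 mm limit.
- When I lifted the key out, it was still pressing on the groove wall with about 6 N. The lid still measured shut afterwards.

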